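# Lock a reagent bottle in the cam clamp

## Robot

A 6-joint arm with a two-finger parallel gripper is mounted at the origin on a cart in front of the work surface, level with it; the furniture and walls round the work are solid. World frame = base frame: x ahead of the robot, y to its left, z up, the work surface at z = 0. Lengths are in m, angles in degrees, forces in N, time in s.
With the tool pointing down it reaches from about 0.25 to 0.725 m from the base axis. Payload 9.7 kg.
Tool frame: the origin (TCP) lies on the centre line of the jaws, within the pads' length; the fingertips stand 19 mm ahead of it and the grasp point (between the pads) is the TCP; z points along the fingers, y is the direction in which the jaws open and shut (so a half turn about z gives the same grasp; the last joint's range is limited). The gripper opens to 85 mm and grips with 20 to 120 N. Pads are 22 mm wide; open, the fingers measure 114 mm over their backs; the gripper's body (76 mm by 85 mm) begins 54 mm behind the grasp point. The pads swing forward as they close: fully open they stand 13 mm farther back than shut.
Start: joints at [76.776, 4.979, 10.078, 95.1, 0, 90], TCP at [0.126, 0.535, 0.25] pointing down, gripper open.
Joint ranges: [-179.16, 179.16], [-48.56, 103.87], [-65.8, 70.77], [-126.05, 130.52], [-82.76, 87.17], [-180, 180]. Speed limits (degrees/s): [127.2, 127.2, 147.25, 180, 180, 180].

## Interface

Orientations are given as [roll, pitch, yaw] about the fixed x, y, z axes, in that order (R = Rz(yaw) Ry(pitch) Rx(roll)).
In Python, from workcell import bot, viewer, job gives the robot as it stands.
- The arm moves only by the tool play_rows, never from a script. Its argument "commands" is a list of rows, each an object of numbers: "tx", "ty", "tz": the shift along the tool's x, y, z in cm; "ax", "ay", "az": the turn, a rotation vector about the tool's x, y, z in rad. A call has 1 to 20 rows; each row is the pose to reach, as a shift and turn from the pose commanded when the call began, along the tool's axes at that moment; what a row does not reach only later rows make up. A row lasts 1/10 s, in which the tool goes at most 50 mm and 8.59 degrees, less where a joint would pass 70% of its speed; a pose out of reach is approached as far as the arm can. A call with a gripper value outside its range is refused whole. "grip" is the finger opening in cm, from 0 to 8.54, set as the call begins (left out, the last holds). The fingers move at their own pace and stop on an object; "newtons" is the grip in N (left out, the last holds). Time passes only in rows, so rows that repeat a pose let the fingers close. It gives the time, the measured TCP pose, the force and the opening at its end, in the units of the state.
- bot.get_obs(): the state, without advancing time (a new reading comes with each control period).
- viewer.camera(name): name is "scene" or "top" or "wrist"; returns a dict with "pixels" (420x560x3 uint8, red, green, blue), "depth" (420x560 float32, m along the optical axis (not along the pixel's ray), 0 where there is no reading), "fx", "fy", "cx", "cy" (pixels), "rvec" (rotation vector, rad) and "tvec" (3), from world to camera coordinates, as OpenCV has them; the wrist camera has in their place "tool_from_camera" (4x4, takes a point from camera to tool coordinates, whose origin is the TCP and whose axes are the flange's). Camera axes: x right, y down, z forward; pixel columns grow to the right and rows downward; lengths in m; the calibration is good to about 2 mm. A picture is of the moment at which its call begins: read the wrist's pose just before it.
- job.job_done(): hands the job in, once; it reports no verdict.
The state is a dict: "time": time; "q": joint angles; "qd": joint speeds; "joint_efforts": joint torques, N m; "ee_pos": TCP position; "tcp_rot": TCP orientation; "wrist_force": force on the tool from outside, world axes, zero at the start; "torque": the same for the moment, N m; "opening": finger opening in m.
Only numpy, scipy, OpenCV 4.12 (cv2) and the standard library are available. Lean on these libraries where they do the work, as an engineer would, in place of code of your own. Each camera call takes 0.05 s, during which the arm holds its last target.

## Task

Stand the brown glass bottle standing to the right of the pump upright in the seat of the bench clamp, lowering it onto the deck rather than dropping it, and let go of it. Then turn the clamp's black knob clockwise, as far as it needs, until the sprung jaw drops and grips the bottle against the vee block, and stop there so that the jaw stays down on the bottle. Leave the other things on the bench where they are.

Things in the scene. Friction and masses are not known exactly. Their poses are not given: they have to be found in the camera images.
- bottle: Brown glass reagent bottle with a black screw cap, 107 mm tall, 0.12 to 0.21 kg, standing on the table to the right of the vacuum pump (220 mm tall, between bottle and clamp: carry over it). Body round, 55 mm across, straight from 0 to 62 mm, then the shoulder; cap 31 mm across, from 84 to 107 mm. Origin: centre of its underside; z up.
- bottle_clamp: Bench bottle clamp, left of the pump, fixed; grey base 124 x 235 mm, deck top 16 mm above the table. Origin: centre of the underside; y runs along it from the bottle end (-y) to the knob end (+y). At -y a fixed V block (62 mm high), then the seat, the sprung jaw (to 53 mm), a guide block, and the cam, hidden under a bridge plate (top at 57 mm), with the black knob above it.
- clamp_seat (a point): On the deck, where the bottle's underside goes: middle of the open seat, 16 mm above the table; same axes as bottle_clamp. The open seat is 16 mm longer than the bottle: the bottle has 8 mm of play either way along y; the jaw later pushes it into the V, which centres it in x. Nothing stands at +x and -x of the bottle: fingers go there. Clamped, the bottle stands 8 mm toward -y of this point.
- clamp_knob (a point): Centre of the top of the black fluted round knob, 104 mm above the table, on its vertical axis. Fixed to the clamp, so it does not show the knob's angle. Grip 49 mm across, from 73 to 103 mm above the table, plain all round (no mark). It can be gripped at any yaw; fingers may swing round it above the bridge plate (screw heads to 60 mm).
- clamp_jaw (a joint): Travel of the jaw toward the bottle (m). About 0.001: held open by the cam's round rim; the knob drags lightly (0.1 Nm). The notch is centred after 2.1 to 3.2 rad of clockwise turning (differs each time, not shown): from 0.75 rad before, the jaw goes down to 0.016, on the bottle (0.019 if empty), with 10 N; it stays down 0.2 rad either side; turned on, the far wall lifts it again (0.3 to 1 Nm).
- jaw_face (a point): Centre of the grey face of the jaw that touches the bottle, 37 mm above the table; the face is 50 mm wide and 34 mm high. It moves with the jaw, toward -y of bottle_clamp.
- tin: Bystander: round aluminium moisture tin, 52 mm across, 28 mm high, beside the clamp. Origin: centre of its underside.
- cylinder: Bystander: glass measuring cylinder, 180 mm tall, on a hexagonal foot 56 mm across, behind the bottle. Origin: centre of its underside.
- wash_bottle: Bystander: clear wash bottle with a red cap and spout, about 100 x 80 mm and 196 mm tall, to the right of the bottle. Origin: on its underside.
Mind the look-alikes: they are no part of the job. Leave any green look-alike of the bottle alone.

How it is judged:
By the outcome, as a careful person would: the job done as asked, in the order asked, and still so for the second after the job is handed in, with the robot touching nothing.
It also fails if it takes over 69 s, if anything falls off the work surface, if the arm or the gripper's body presses on something with over 40 N, if the wrist force passes 120 N, or if a joint passes its speed limit or range.

## Working session

There is one attempt and no reset: what is moved stays moved. The work goes in short steps, Python scripts to look and compute and a tool call to move; the robot and the scene stay as the last step left them, time stands still between calls to the robot, and variables do not carry over. Pictures are saved under pics/ and viewed, and the job is handed in when it is done.

Besides the shell and the picture viewer there is one more tool, called after ">>>" as name([rows], argument=value, ...), one row to a line, values as JSON. play_rows: Moves the arm, as the interface text tells. Its arguments: {"type":"object","properties":{"commands":{"type":"array"},"grip":{"type":"number"},"newtons":{"type":"number"}},"required":["commands"]}

```bash
mkdir -p pics; ls
python3 - <<'E'
from workcell import bot, viewer, job
import cv2, numpy as np
o=bot.get_obs(); print(o)
for n in ["scene","top"]:
    c=viewer.camera(n); cv2.imwrite(f"pics/{n}0.png",c["pixels"][:,:,::-1]); np.savez(f"{n}0.npz",**c)
    R=cv2.Rodrigues(np.array(c["rvec"]))[0]; print(n,c["fx"],-R.T@np.array(c["tvec"]).ravel())
E
```

```text
pics
{'time': 0.0, 'q': array([7.67785581e+01, 5.01012315e+00, 1.00344776e+01, 9.50992063e+01,
       1.51450979e-03, 9.00002825e+01]), 'qd': array([-0.02926009,  0.03114456,  0.08116975,  0.04370148, -0.04551227,
        0.06062268]), 'joint_efforts': array([ 1.54923328e-03, -5.20388210e+01,  4.64804363e+01,  1.62695500e-02,
        7.99039231e-05, -1.63815832e-05]), 'ee_pos': array([0.12574008, 0.53522533, 0.24959263]), 'tcp_rot': array([-1.79925148e+02, -1.51413950e-03,  1.66778274e+02]), 'wrist_force': array([-0.72954374, -0.41178601, -0.60941429]), 'torque': array([ 0.02218493,  0.02072278, -0.00580928]), 'opening': 0.08568323001961108}
scene 530.3110021690494 [-0.4368593   1.1267057   0.82147707]
top 470.2679226285152 [0.28518065 0.06459283 1.48377747]
```

View pics/scene0.png

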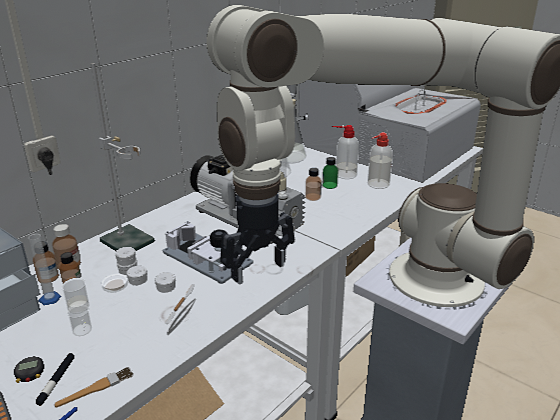

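View pics/top0.png

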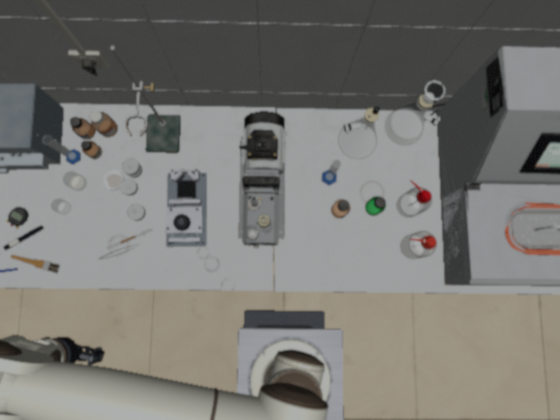

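Top view: brown bottle at about (341,208), green look-alike at (375,205), pump at (262,180), and clamp at (186,210) with its knob toward the robot. Next I measure these.

```bash
cat > h.py <<'E'
import numpy as np, cv2
def cloud(c):
    d=np.asarray(c["depth"],float); v,u=np.mgrid[:d.shape[0],:d.shape[1]]
    P=np.stack([(u-c["cx"])/c["fx"]*d,(v-c["cy"])/c["fy"]*d,d],-1)
    R=cv2.Rodrigues(np.array(c["rvec"]))[0]; t=np.array(c["tvec"]).ravel()
    W=(P-t)@R; W[d==0]=np.nan; return W
E
python3 - <<'E'
from h import *
c=np.load("top0.npz"); W=cloud(c); im=c["pixels"][:,:,::-1]
a=cv2.resize(im[160:255,155:225],None,fx=6,fy=6,interpolation=cv2.INTER_CUBIC)
b=cv2.resize(im[155:255,300:400],None,fx=5,fy=5,interpolation=cv2.INTER_CUBIC)
cv2.imwrite("pics/clampc.png",a); cv2.imwrite("pics/botc.png",b)
print("clamp z mm"); 
for v in range(166,250,3): print(v,[int(1000*x) if x==x else -1 for x in W[v,160:214,2][::3]])
print("bottle")
for v in range(196,222,1): print(v,[int(1000*x) if x==x else -1 for x in W[v,328:356,2]])
for p in [(341,208),(186,210),(182,222)]: print(p,W[p[1],p[0]])
E
```

```text
clamp z mm
166 [0, 3, -6, 2, 1, -1, 0, -2, 4, 0, -5, -4, 0, 0, 0, -3, 0, 2]
169 [-1, 2, -4, 1, 1, -5, -3, -4, -3, 0, 58, 58, 56, -3, 0, 3, 1, 0]
172 [-1, 0, -3, 0, 59, 50, 59, 63, 49, 54, 60, 51, 62, 36, -2, 0, 4, 0]
175 [-2, 0, 2, 17, 54, 60, 56, 59, 18, 35, 58, 62, 56, 29, 16, 14, 1, -3]
178 [4, 3, 7, 20, 57, 55, 51, 35, 15, 13, 34, 59, 56, 35, 20, 19, 1, -2]
181 [4, 1, 0, 16, 16, 56, 34, 17, 15, 17, 13, 31, 32, 22, 13, 21, 0, -1]
184 [-2, 0, 0, 10, 16, 16, 16, 18, 16, 22, 14, 13, 13, 16, 13, 13, 0, 3]
187 [0, -7, 5, 17, 13, 12, 18, 16, 20, 14, 17, 22, 15, 23, 10, 15, -7, -5]
190 [-1, 4, 2, 20, 15, 20, 14, 16, 18, 16, 22, 17, 16, 15, 17, 21, 0, 0]
193 [2, 4, 2, 13, 10, 19, 16, 8, 16, 13, 15, 15, 18, 12, 12, 16, -2, -7]
196 [0, 3, -2, 19, 10, 17, 17, 17, 14, 15, 16, 17, 15, 13, 7, 16, 0, 3]
199 [3, 4, 0, 16, 14, 16, 55, 54, 52, 50, 57, 38, 18, 20, 15, 6, 0, 0]
202 [10, -3, 0, 50, 54, 50, 50, 53, 52, 52, 56, 51, 52, 51, 15, 7, -4, 2]
205 [-5, -6, 4, 20, 45, 18, 16, 16, 16, 13, 16, 18, 43, 40, 13, 13, 0, 4]
208 [5, -1, 50, 58, 53, 50, 52, 56, 55, 53, 55, 55, 57, 56, 10, 18, 3, 0]
211 
[... 3311 characters left out ...]
 52, 38, -1, 0, 5, -6, -1, -1, 3, -10, -3, -3]
217 [-1, 4, 6, 3, 0, 0, 0, 15, 23, 29, 31, 42, 32, 35, 38, 31, 25, 1, 2, -3, -2, 5, 0, -3, 0, -3, 1, -3]
218 [-1, 1, 3, 1, 0, -4, 1, 3, 2, 14, 10, 16, 14, 25, -2, 0, -1, -2, 3, 0, -4, -1, 6, -7, -2, -3, 2, 3]
219 [1, -1, -2, -5, -3, 1, 3, 2, 2, 4, 1, 0, -3, 0, -3, 4, -4, 0, -1, 6, -2, 0, -1, -1, 5, 0, 1, 4]
220 [-2, -4, 3, -4, 4, -3, -2, 1, 1, -3, -2, -4, -4, 2, 1, -3, 0, 1, 1, -2, 3, -4, 2, 0, 0, -1, -1, 2]
221 [3, 0, 5, 0, 3, -2, -3, -2, -3, -6, -2, 2, 0, -6, 0, 3, -3, 0, 0, -3, 2, -4, 0, 0, 0, -6, 1, -2]
(341, 208) [ 0.51023064 -0.14442367  0.10306836]
(186, 210) [0.50392619 0.32378527 0.05768422]
(182, 222) [0.46156847 0.32635928 0.09903414]
```

Run:
```python
import cv2,numpy as np
a=cv2.imread("pics/clampc.png");b=cv2.imread("pics/botc.png")
h=max(a.shape[0],b.shape[0]);o=np.zeros((h,800,3),np.uint8)
a=cv2.resize(a,(int(a.shape[1]*.7),int(a.shape[0]*.7)));b=cv2.resize(b,(450,450))
o[:a.shape[0],:a.shape[1]]=a;o[:450,340:790]=b;cv2.imwrite("pics/comb.png",o)
```

```text
(no output)
```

View pics/comb.png

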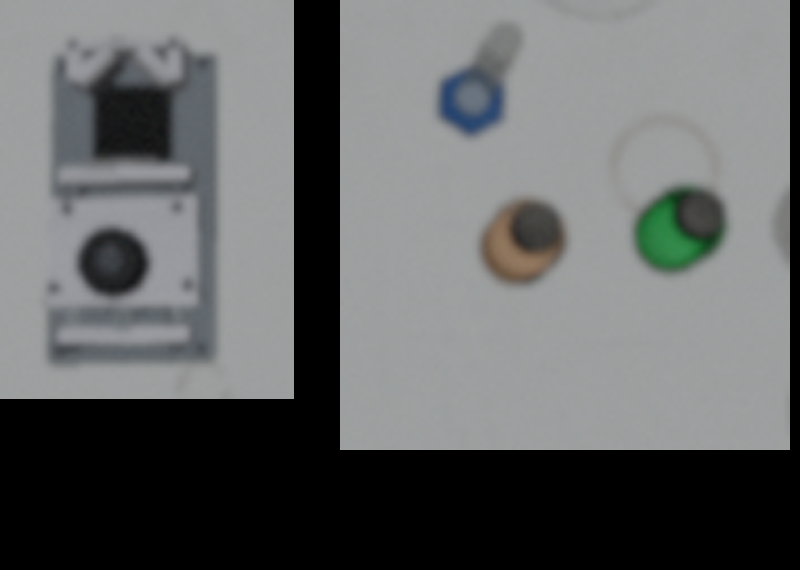

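The crop shows the clamp with the V at the far side (+x), a black mat on the seat, the jaw, and the knob nearest the robot. The brown bottle's cap is clear. Now I fit precise positions.

Run:
```python
from h import *
c=np.load("top0.npz"); W=cloud(c)
v,u=np.mgrid[:420,:560]
def box(z0,z1,u0,u1,v0,v1): return (W[...,2]>z0)&(W[...,2]<z1)&(u>=u0)&(u<=u1)&(v>=v0)&(v<=v1)
def circ(P):
    (x,y),r=cv2.minEnclosingCircle((P[:,:2]*1000).astype(np.float32)); return x,y,r,P[:,:2].mean(0)*1000,P[:,2].mean(),len(P)
print("cap",circ(W[box(.097,.115,330,355,196,222)]))
bd=box(.05,.115,328,356,196,222); 
# body silhouettes: shoulder ring
print("knob",circ(W[box(.093,.115,165,210,210,235)]))
m=box(.006,.075,150,220,160,255)|box(.09,.115,165,210,210,235)
P=W[m]; m2=m.astype(np.uint8)
d=box(.008,.026,150,220,160,255); P=W[d][:,:2]*1000
r=cv2.minAreaRect(P.astype(np.float32)); print("deck rect",r, cv2.boxPoints(r))
# right edge line: at each row the max u deck pixel
E=[]
for vv in range(174,246):
    uu=np.where(d[vv])[0]
    if len(uu): E.append(W[vv,uu.max(),:2]*1000)
E=np.array(E); print("right edge fit y=a x+b",np.polyfit(E[:,0],E[:,1],1))
for nm,(a,b,vv0,vv1) in dict(jaw=(.045,.065,196,204),V=(.048,.07,164,182),bridge=(.05,.066,206,234),back=(.036,.055,236,243)).items():
    Q=W[box(a,b,155,215,vv0,vv1)][:,:2]*1000; r=cv2.minAreaRect(Q.astype(np.float32)); print(nm,r,Q.mean(0),Q.min(0),Q.max(0))
# pump extents
for z0,z1,u0,u1 in [(.03,.3,236,290)]:
    Q=W[box(z0,z1,u0,u1,100,250)]; print("pump",np.nanmin(Q,0),np.nanmax(Q,0))
# tin
Q=W[box(.02,.035,120,160,200,220)]; print("tin",Q.mean(0), Q.min(0),Q.max(0))
Q=W[box(.05,.115,328,356,196,222)]; print("bottle any",Q.min(0),Q.max(0))
Q=W[box(.03,.25,310,350,150,195)]; print("cyl",Q.min(0) if len(Q) else 0,Q.max(0) if len(Q) else 0)
```

```text
cap (519.0823974609375, -150.9712677001953, 16.762760162353516, array([ 518.49790072, -150.29356552]), np.float64(0.10496833280384722), 97)
knob (461.46148681640625, 329.2264404296875, 24.61518669128418, array([460.78524504, 328.06974171]), np.float64(0.10260736318870996), 214)
deck rect ((523.2569580078125, 341.58154296875), (195.83123779296875, 306.7209777832031), 85.781982421875) [[363.11    255.21107]
 [669.0002  232.6512 ]
 [683.40393 427.95203]
 [377.51373 450.5119 ]]
right edge fit y=a x+b [2.27335091e-02 2.56831969e+02]
jaw ((533.508544921875, 330.8807373046875), (18.47710418701172, 94.87015533447266), 0.9498865008354187) [532.93482404 332.06862064] [523.57635803 283.39277126] [542.91136789 378.24429471]
V ((613.9348754882812, 335.00738525390625), (36.28855514526367, 87.91526794433594), 3.25966215133667) [616.65358681 333.84684988] [594.21945647 291.64433769] [633.43857976 379.92563573]
bridge ((473.068603515625, 330.66656494140625), (84.63946533203125, 108.16682434082031), 2.5788826942443848) [476.73711147 328.44359132] [430.72736393 275.03247873] [514.50603799 386.48136894]
back ((414.94293212890625, 326.9349365234375), (22.755895614624023, 94.43866729736328), 0.8873487114906311) [415.02466857 327.7679698 ] [402.92520417 279.6988998 ] [426.8909356  374.08315348]
pump [0.3911073  0.02180672 0.03010145] [0.79336971 0.16071706 0.22011174]
tin [0.50004379 0.48435348 0.02730381] [0.47456124 0.45920908 0.02013302] [0.52546553 0.50866905 0.03480219]
bottle any [ 0.49177137 -0.17742573  0.05206035] [ 0.54502415 -0.12533288  0.1119897 ]
cyl [ 0.61363441 -0.18548763  0.03104864] [ 0.70996634 -0.10776545  0.18494702]
```

Run:
```python
from workcell import bot, viewer, job
import cv2, numpy as np
c=viewer.camera("wrist"); cv2.imwrite("pics/w0.png",c["pixels"][:,:,::-1])
print(c["tool_from_camera"],c["fx"])
c=np.load("top0.npz");s=np.load("scene0.npz")
cv2.imwrite("pics/sc.png",cv2.resize(s["pixels"][120:320,100:370,::-1],None,fx=2.9,fy=2.9,interpolation=cv2.INTER_CUBIC))
```

```text
[[-3.95922686e-04 -9.62988089e-01 -2.69543658e-01  6.79451609e-02]
 [ 9.99999551e-01 -1.49118010e-04 -9.36114184e-04  1.58332111e-04]
 [ 8.61272995e-04 -2.69543907e-01  9.62987716e-01 -1.24150098e-01]
 [ 0.00000000e+00  0.00000000e+00  0.00000000e+00  1.00000000e+00]] 375.38086715568585
```

View pics/w0.png

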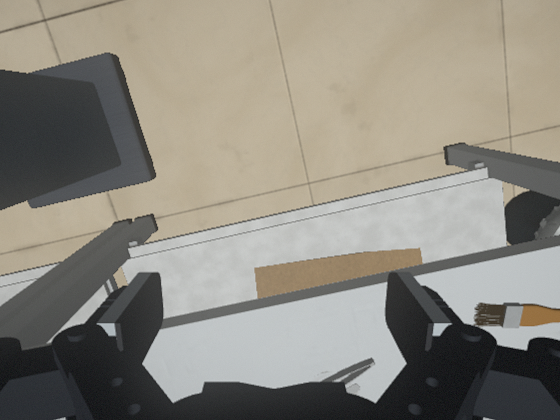

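View pics/sc.png

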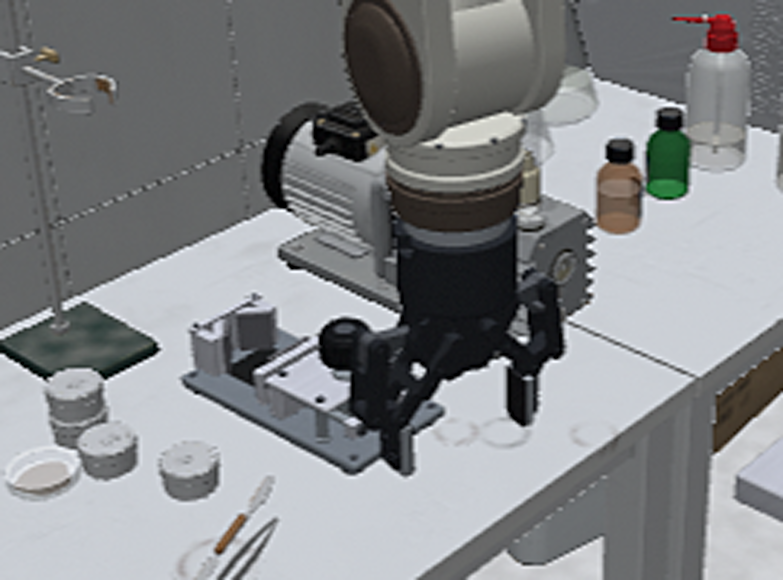

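>>> play_rows([
  {"tx": -1.3,"ty": -0.2,"tz": -0.2,"az": 0.07},
  {"tx": -3.9,"ty": -0.7,"tz": -0.5,"az": 0.21},
  {"tx": -6.5,"ty": -1.1,"tz": -0.8,"az": 0.36},
  {"tx": -9.1,"ty": -1.6,"tz": -1,"az": 0.5},
  {"tx": -12,"ty": -2.1,"tz": -1.2,"az": 0.65},
  {"tx": -15,"ty": -2.6,"tz": -1.5,"az": 0.8},
  {"tx": -18,"ty": -3.1,"tz": -1.8,"az": 0.95},
  {"tx": -21,"ty": -3.6,"tz": -2.1,"az": 1.1},
  {"tx": -24,"ty": -4.1,"tz": -2.4,"az": 1.25},
  {"tx": -27,"ty": -4.6,"tz": -2.7,"az": 1.4},
  {"tx": -30,"ty": -5.1,"tz": -3,"az": 1.55},
  {"tx": -33,"ty": -5.7,"tz": -3.3,"az": 1.7},
  {"tx": -36,"ty": -6.2,"tz": -3.6,"az": 1.85},
  {"tx": -39,"ty": -6.7,"tz": -3.9,"az": 2.0},
  {"tx": -42,"ty": -7.2,"tz": -4.2,"az": 2.15},
  {"tx": -45,"ty": -7.7,"tz": -4.5,"az": 2.3},
  {"tx": -48,"ty": -8.2,"tz": -4.8,"az": 2.45},
  {"tx": -50.5,"ty": -8.7,"tz": -5,"az": 2.6},
  {"tx": -51.8,"ty": -8.9,"tz": -5,"az": 2.75},
  {"tx": -51.8,"ty": -8.9,"tz": -5,"az": 2.87},
])

```text
invalid input at $.commands[0]: expected keys tx, ty, tz, ax, ay, az
```

```bash
cat > wr.py <<'E'
from workcell import bot, viewer, job
from h import *
from scipy.spatial.transform import Rotation as Ro
def wrist(tag):
    o=bot.get_obs(); c=viewer.camera("wrist")
    cv2.imwrite(f"pics/{tag}.png",c["pixels"][:,:,::-1])
    T=np.eye(4); T[:3,:3]=Ro.from_euler("xyz",o["tcp_rot"],degrees=True).as_matrix(); T[:3,3]=o["ee_pos"]
    M=T@np.array(c["tool_from_camera"])
    d=np.asarray(c["depth"],float); v,u=np.mgrid[:420,:560]
    P=np.stack([(u-c["cx"])/c["fx"]*d,(v-c["cy"])/c["fy"]*d,d],-1)
    W=P@M[:3,:3].T+M[:3,3]; W[d==0]=np.nan
    np.savez(f"{tag}.npz",W=W,px=c["pixels"],M=M,K=[c["fx"],c["fy"],c["cx"],c["cy"]])
    print(o["time"],o["ee_pos"],o["tcp_rot"],o["wrist_force"],o["opening"],o["q"])
    return W
E
python3 - <<'E'
from wr import *
wrist("w1")
E
```

```text
0.15 [0.12576794 0.53527049 0.24974862] [-1.79940944e+02  4.64631541e-04  1.66776223e+02] [-0.48035252 -0.15334078  0.55509652] 0.08527496075323071 [ 7.67777647e+01  5.00484513e+00  1.00462374e+01  9.51004485e+01
 -4.63042240e-04  9.00015422e+01]
```

View pics/w1.png

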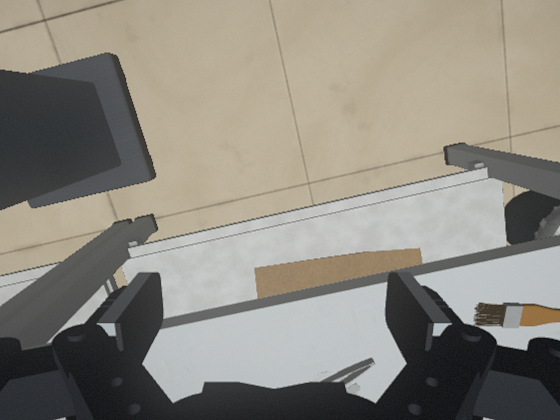

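The move was refused: every row needs all six keys. The arm didn't move.

>>> play_rows([
  {"tx": -1.3,"ty": -0.2,"tz": -0.2,"ax": 0,"ay": 0,"az": 0.07},
  {"tx": -4,"ty": -0.7,"tz": -0.5,"ax": 0,"ay": 0,"az": 0.21},
  {"tx": -7,"ty": -1.2,"tz": -0.8,"ax": 0,"ay": 0,"az": 0.36},
  {"tx": -10,"ty": -1.7,"tz": -1,"ax": 0,"ay": 0,"az": 0.5},
  {"tx": -13,"ty": -2.2,"tz": -1.3,"ax": 0,"ay": 0,"az": 0.65},
  {"tx": -16,"ty": -2.7,"tz": -1.6,"ax": 0,"ay": 0,"az": 0.8},
  {"tx": -19,"ty": -3.3,"tz": -1.9,"ax": 0,"ay": 0,"az": 0.95},
  {"tx": -22,"ty": -3.8,"tz": -2.2,"ax": 0,"ay": 0,"az": 1.1},
  {"tx": -25,"ty": -4.3,"tz": -2.5,"ax": 0,"ay": 0,"az": 1.25},
  {"tx": -28,"ty": -4.8,"tz": -2.8,"ax": 0,"ay": 0,"az": 1.4},
  {"tx": -31,"ty": -5.3,"tz": -3.1,"ax": 0,"ay": 0,"az": 1.55},
  {"tx": -34,"ty": -5.8,"tz": -3.4,"ax": 0,"ay": 0,"az": 1.7},
  {"tx": -37,"ty": -6.3,"tz": -3.7,"ax": 0,"ay": 0,"az": 1.85},
  {"tx": -40,"ty": -6.9,"tz": -4,"ax": 0,"ay": 0,"az": 2},
  {"tx": -43,"ty": -7.4,"tz": -4.3,"ax": 0,"ay": 0,"az": 2.15},
  {"tx": -46,"ty": -7.9,"tz": -4.6,"ax": 0,"ay": 0,"az": 2.3},
  {"tx": -49,"ty": -8.4,"tz": -4.9,"ax": 0,"ay": 0,"az": 2.45},
  {"tx": -51,"ty": -8.8,"tz": -5,"ax": 0,"ay": 0,"az": 2.6},
  {"tx": -51.8,"ty": -8.9,"tz": -5,"ax": 0,"ay": 0,"az": 2.75},
  {"tx": -51.8,"ty": -8.9,"tz": -5,"ax": 0,"ay": 0,"az": 2.87},
])

```text
time: 2.2
ee_pos: [0.6363, 0.2627, 0.2991]
tcp_rot: [-175.3, 0.5, 20.7]
wrist_force: [-0.5, 0.6, -0.1]
opening: 0.0852
```

Run:
```python
from wr import *
wrist("w2")
```

```text
2.2 [0.63629618 0.26268889 0.29905941] [-175.30554649    0.53079246   20.67682185] [-0.54400992  0.5869334  -0.08435432] 0.08516650504740342 [ 20.62076705  29.13151683  45.57620071 106.98007897   4.69393198
 179.94375898]
```

View pics/w2.png

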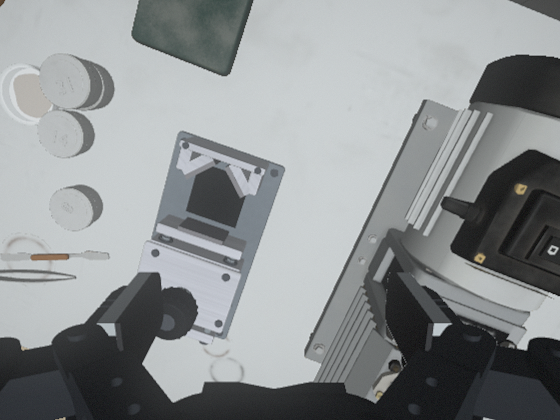

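The wrist picture shows the clamp at (160-285,130-340): V at (220,165), mat at (215,195), jaw at (200,240), knob at (165,312). q6 has hit its limit, so yaw = q1 − q6 + 180 and I must use a yaw near 180. First I measure the clamp from this view.

Run:
```python
from h import *
d=np.load("w2.npz"); W=d["W"]; px=d["px"]
v,u=np.mgrid[:420,:560]
def box(z0,z1,u0,u1,v0,v1): return (W[...,2]>z0)&(W[...,2]<z1)&(u>=u0)&(u<=u1)&(v>=v0)&(v<=v1)
dk=box(.010,.022,140,290,125,345)
# right edge and top edge of deck
E=[];
for vv in range(185,320,3):
    uu=np.where(dk[vv])[0]
    if len(uu): E.append(W[vv,uu.max(),:2])
E=np.array(E); a,b=np.polyfit(E[:,0],E[:,1],1); print("right edge y=",a,b,"deg",np.degrees(np.arctan(a)))
T=[]
for uu in range(190,275,3):
    q=np.where(dk[:,uu])[0]
    if len(q): T.append(W[q.min(),uu,:2])
T=np.array(T); print("far edge x vs y",np.polyfit(T[:,1],T[:,0],1), T.mean(0))
L=[]
for vv in range(150,235,3):
    q=np.where(dk[vv])[0]
    if len(q): L.append(W[vv,q.min(),:2])
L=np.array(L); print("left",np.polyfit(L[:,0],L[:,1],1))
for nm,z in dict(V=(.056,.068,165,275,130,200),jawtop=(.047,.0555,150,255,205,258),knob=(.095,.112,140,205,280,350),bridge=(.052,.064,140,250,240,345)).items():
    Q=W[box(*z)]; r=cv2.minAreaRect((Q[:,:2]*1000).astype(np.float32)); print(nm,len(Q),np.round(r[0],1),np.round(r[1],1),round(r[2],1),Q.mean(0).round(4))
print("deck px z", np.nanmedian(W[195,205:225,2]))
for p in [(215,195),(200,228),(190,170),(262,180),(180,160),(240,170)]: print(p,W[p[1],p[0]].round(4))
cv2.imwrite("pics/w2c.png",cv2.resize(px[120:350,130:300,::-1],None,fx=3.4,fy=2.6*1.0,interpolation=cv2.INTER_CUBIC)[:600])
# red cap? skip
Q=W[(px.astype(int).sum(-1)<130)&(W[...,2]>.005)&(W[...,2]<.025)&(u>170)&(u<260)&(v>150)&(v<245)]; print("mat",len(Q),cv2.minAreaRect((Q[:,:2]*1000).astype(np.float32)))
```

```text
right edge y= 0.032103420746689114 0.2540870465219869 deg 1.8387589970710956
far edge x vs y [-0.03427181  0.64503515] [0.63353086 0.33567811]
left [0.03173021 0.37647274]
V 2059 [615.7 335. ] [36.5 87.3] 1.8 [0.6202 0.3352 0.0596]
jawtop 1429 [529.4 334. ] [31.  98.9] 1.9 [0.5332 0.3358 0.0525]
knob 1140 [467.3 322.2] [47.7 32.8] 11.4 [0.4699 0.3228 0.1031]
bridge 4818 [490.9 331.2] [108.3 109.9] 1.9 [0.4939 0.3209 0.0571]
deck px z 0.017594826250202783
(215, 195) [0.5779 0.3361 0.0179]
(200, 228) [0.5439 0.3367 0.0413]
(190, 170) [0.6057 0.3618 0.0584]
(262, 180) [0.6134 0.2925 0.0172]
(180, 160) [0.6112 0.3746 0.0568]
(240, 170) [0.6243 0.3148 0.0588]
mat 0 ((0.0, 0.0), (0.0, 0.0), 0.0)
```

View pics/w2c.png

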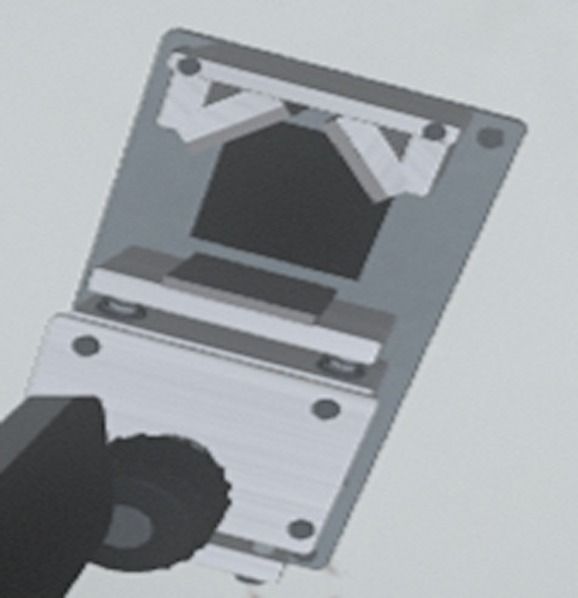

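>>> play_rows([
  {"tx": 0,"ty": 0,"tz": -2,"ax": 0,"ay": 0,"az": -0.15},
  {"tx": 0,"ty": 0,"tz": -4,"ax": 0,"ay": 0,"az": -0.3},
  {"tx": 0,"ty": 0,"tz": -6,"ax": 0,"ay": 0,"az": -0.45},
  {"tx": 0,"ty": 0,"tz": -6,"ax": 0,"ay": 0,"az": -0.6},
  {"tx": 0,"ty": 0,"tz": -6,"ax": 0,"ay": 0,"az": -0.75},
  {"tx": 0,"ty": 0,"tz": -6,"ax": 0,"ay": 0,"az": -0.9},
  {"tx": 0,"ty": 0,"tz": -6,"ax": 0,"ay": 0,"az": -0.9},
])

```text
time: 2.95
ee_pos: [0.6364, 0.2608, 0.3604]
tcp_rot: [-176.8, -3.4, 72.5]
wrist_force: [0.3, -0.6, -0.2]
opening: 0.0856
```

Run:
```python
from workcell import bot
o=bot.get_obs(); print(o)
```

```text
{'time': 2.95, 'q': array([ 20.48980121,  35.81959991,  63.01513098, 117.66732818,
         4.64151354, 127.84115488]), 'qd': array([-2.53882544e-01,  8.18034969e-02, -4.38043824e-03,  6.92085077e-02,
       -4.10500991e-02,  1.04575891e+01]), 'joint_efforts': array([ -0.20843244, -77.21045494,  40.26518583,   0.07839792,
         0.2527036 ,  -2.26773664]), 'ee_pos': array([0.63640935, 0.26079338, 0.36044568]), 'tcp_rot': array([-176.77589267,   -3.37385611,   72.5345476 ]), 'wrist_force': array([ 0.34314169, -0.6148949 , -0.15859183]), 'torque': array([-0.01856762, -0.0159164 , -0.07131574]), 'opening': 0.08562542187894642}
```

```bash
cat > d.py <<'E'
import sys,numpy as np
from scipy.spatial.transform import Rotation as Ro
from workcell import bot
def delta(x,y,z,yaw,tilt=180):
    o=bot.get_obs(); R=Ro.from_euler("xyz",o["tcp_rot"],degrees=True); G=Ro.from_euler("xyz",[tilt,0,yaw],degrees=True)
    t=R.inv().apply(np.array([x,y,z])-o["ee_pos"])*100; r=(R.inv()*G).as_rotvec()
    print("t",o["time"],o["ee_pos"].round(4),o["tcp_rot"].round(2),"F",o["wrist_force"].round(1),"open",round(o["opening"],4),"\n delta cm",t.round(2),"rotvec",r.round(3))
if __name__=="__main__": delta(*map(float,sys.argv[1:]))
E
python3 d.py 0.5185 -0.151 0.30 180
```

```text
t 2.95 [0.6364 0.2608 0.3604] [-176.78   -3.37   72.53] F [ 0.3 -0.6 -0.2] open 0.0856 
 delta cm [-43.1    1.31   3.45] rotvec [ 0.016 -0.093 -1.873]
```

>>> play_rows([
  {"tx": -1.5,"ty": 0,"tz": 0.1,"ax": 0,"ay": -0.004,"az": -0.08},
  {"tx": -4.5,"ty": 0.1,"tz": 0.3,"ax": 0.002,"ay": -0.01,"az": -0.22},
  {"tx": -8,"ty": 0.2,"tz": 0.6,"ax": 0.003,"ay": -0.018,"az": -0.36},
  {"tx": -11.5,"ty": 0.3,"tz": 0.9,"ax": 0.004,"ay": -0.025,"az": -0.5},
  {"tx": -15,"ty": 0.4,"tz": 1.2,"ax": 0.005,"ay": -0.032,"az": -0.64},
  {"tx": -18.5,"ty": 0.5,"tz": 1.5,"ax": 0.007,"ay": -0.039,"az": -0.78},
  {"tx": -22,"ty": 0.6,"tz": 1.8,"ax": 0.008,"ay": -0.046,"az": -0.92},
  {"tx": -25.5,"ty": 0.7,"tz": 2,"ax": 0.009,"ay": -0.053,"az": -1.06},
  {"tx": -29,"ty": 0.8,"tz": 2.3,"ax": 0.01,"ay": -0.06,"az": -1.2},
  {"tx": -32.5,"ty": 0.9,"tz": 2.6,"ax": 0.011,"ay": -0.067,"az": -1.34},
  {"tx": -36,"ty": 1,"tz": 2.9,"ax": 0.012,"ay": -0.074,"az": -1.48},
  {"tx": -39,"ty": 1.1,"tz": 3.1,"ax": 0.014,"ay": -0.08,"az": -1.62},
  {"tx": -41.5,"ty": 1.2,"tz": 3.3,"ax": 0.015,"ay": -0.087,"az": -1.76},
  {"tx": -42.8,"ty": 1.3,"tz": 3.4,"ax": 0.016,"ay": -0.093,"az": -1.873},
  {"tx": -43.1,"ty": 1.3,"tz": 3.5,"ax": 0.016,"ay": -0.093,"az": -1.873},
  {"tx": -43.1,"ty": 1.3,"tz": 3.5,"ax": 0.016,"ay": -0.093,"az": -1.873},
])

```text
time: 4.55
ee_pos: [0.5173, -0.151, 0.2993]
tcp_rot: [180.0, -0.0, 179.4]
wrist_force: [0.6, -0.2, 0.0]
opening: 0.085
```

```bash
python3 - <<'E'
from wr import *
wrist("w3")
E
python3 d.py 0.5185 -0.151 0.057 180
```

```text
4.55 [ 0.51731173 -0.15101669  0.29931286] [ 1.79980630e+02 -2.66234806e-03  1.79444860e+02] [ 0.57005    -0.18072892  0.02461429] 0.08499477619952812 [-1.62827392e+01  4.87254972e+00  1.54854266e+01  1.00620690e+02
  1.79228218e-02 -1.57276001e+01]
t 4.6 [ 0.5175 -0.1507  0.2994] [179.98   0.   179.52] F [ 0.8 -0.3 -0. ] open 0.0851 
 delta cm [-0.09 -0.04 24.24] rotvec [ 0.     0.    -0.008]
```

View pics/w3.png

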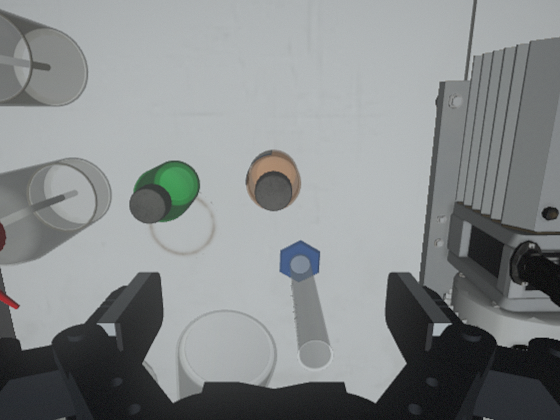

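The bottle's cap is at (273,190), with green at the left and the cylinder's blue foot at (300,260). I check the bottle position from this view.

Run:
```python
from h import *
W=np.load("w3.npz")["W"]; v,u=np.mgrid[:420,:560]
m=(u>235)&(u<312)&(v>140)&(v<222)
Q=W[m&(W[...,2]>.1)&(W[...,2]<.115)]; print("cap",len(Q),Q.min(0),Q.max(0),(Q.min(0)+Q.max(0))/2)
Q=W[m&(W[...,2]>.01)&(W[...,2]<.095)]; print("body",len(Q),Q.min(0),Q.max(0))
print("finger depth pts", W[300,140],W[300,400])
```

```text
cap 1110 [ 0.50337515 -0.16757095  0.1001234 ] [ 0.53576589 -0.13607271  0.10915178] [ 0.51957052 -0.15182183  0.10463759]
body 1468 [ 0.49188421 -0.18009003  0.01080719] [ 0.54349516 -0.12559783  0.09499647]
finger depth pts [ 0.50844769 -0.19402401  0.31475272] [ 0.5123689  -0.10835212  0.3091322 ]
```

```bash
python3 - <<'E'
from h import *
d=np.load("w3.npz");W=d["W"];p=d["px"].astype(int)
m=(p[...,1]>p[...,0]+30)&(p[...,1]>p[...,2]+20)&(W[...,2]>.01)&(W[...,2]<.1)
Q=W[m]; print(len(Q),Q.min(0),Q.max(0))
E
python3 d.py 0.519 -0.1512 0.058 180
```

```text
1407 [ 0.50317961 -0.28513385  0.01404385] [ 0.55619248 -0.23517064  0.09129114]
t 4.6 [ 0.5175 -0.1507  0.2994] [179.98   0.   179.52] F [ 0.8 -0.3 -0. ] open 0.0851 
 delta cm [-0.14 -0.06 24.14] rotvec [ 0.     0.    -0.008]
```

Green starts at y = −0.235 and the finger backs reach −0.208, so the way down is clear.

>>> play_rows([
  {"tx": -0.1,"ty": 0,"tz": 1.5,"ax": 0,"ay": 0,"az": -0.008},
  {"tx": -0.1,"ty": 0,"tz": 4.5,"ax": 0,"ay": 0,"az": -0.008},
  {"tx": -0.1,"ty": -0.1,"tz": 8,"ax": 0,"ay": 0,"az": -0.008},
  {"tx": -0.1,"ty": -0.1,"tz": 11.5,"ax": 0,"ay": 0,"az": -0.008},
  {"tx": -0.1,"ty": -0.1,"tz": 15,"ax": 0,"ay": 0,"az": -0.008},
  {"tx": -0.1,"ty": -0.1,"tz": 17.5,"ax": 0,"ay": 0,"az": -0.008},
  {"tx": -0.1,"ty": -0.1,"tz": 19.5,"ax": 0,"ay": 0,"az": -0.008},
  {"tx": -0.1,"ty": -0.1,"tz": 21,"ax": 0,"ay": 0,"az": -0.008},
  {"tx": -0.1,"ty": -0.1,"tz": 22.3,"ax": 0,"ay": 0,"az": -0.008},
  {"tx": -0.1,"ty": -0.1,"tz": 23.3,"ax": 0,"ay": 0,"az": -0.008},
  {"tx": -0.1,"ty": -0.1,"tz": 24,"ax": 0,"ay": 0,"az": -0.008},
  {"tx": -0.1,"ty": -0.1,"tz": 24.1,"ax": 0,"ay": 0,"az": -0.008},
  {"tx": -0.1,"ty": -0.1,"tz": 24.1,"ax": 0,"ay": 0,"az": -0.008},
])

```text
time: 5.9
ee_pos: [0.5188, -0.1524, 0.0586]
tcp_rot: [-180.0, 0.0, -179.8]
wrist_force: [-0.0, -0.3, 0.5]
opening: 0.0856
```

```bash
python3 - <<'E'
from wr import *
wrist("w4")
E
python3 d.py 0.519 -0.1512 0.058 180
```

```text
5.9 [ 0.5188005  -0.15242342  0.05862531] [-1.79999503e+02  2.57910123e-02 -1.79766956e+02] [-0.0299199  -0.27973152  0.47229482] 0.08559186385158427 [-1.63761637e+01  4.40252111e+00 -1.17818315e+01  7.37907903e+01
  6.89572315e-03 -1.66092060e+01]
t 5.95 [ 0.5189 -0.1525  0.0589] [-1.7999e+02  4.0000e-02 -1.7977e+02] F [-0.4 -0.1 -0.5] open 0.0855 
 delta cm [-0.01  0.13  0.09] rotvec [-0.     0.001  0.004]
```

View pics/w4.png

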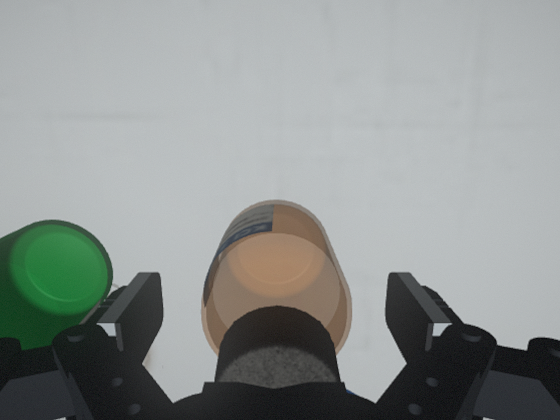

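The bottle (205-350, 200-400) stands centred between the open fingers. Closing.

>>> play_rows([
  {"tx": 0,"ty": 0.1,"tz": 0,"ax": 0,"ay": 0,"az": 0},
  {"tx": 0,"ty": 0.1,"tz": 0,"ax": 0,"ay": 0,"az": 0},
  {"tx": 0,"ty": 0.1,"tz": 0,"ax": 0,"ay": 0,"az": 0},
  {"tx": 0,"ty": 0.1,"tz": 0,"ax": 0,"ay": 0,"az": 0},
  {"tx": 0,"ty": 0.1,"tz": 0,"ax": 0,"ay": 0,"az": 0},
  {"tx": 0,"ty": 0.1,"tz": 0,"ax": 0,"ay": 0,"az": 0},
  {"tx": 0,"ty": 0.1,"tz": 0,"ax": 0,"ay": 0,"az": 0},
  {"tx": 0,"ty": 0.1,"tz": 0,"ax": 0,"ay": 0,"az": 0},
], grip=4.8, newtons=45)

```text
time: 6.75
ee_pos: [0.519, -0.1514, 0.0591]
tcp_rot: [-180.0, 0.1, -179.8]
wrist_force: [0.2, -0.2, 5.6]
opening: 0.0529
```

>>> play_rows([
  {"tx": 0,"ty": 0,"tz": -0.5,"ax": 0,"ay": 0,"az": 0},
  {"tx": 0,"ty": 0,"tz": -1.5,"ax": 0,"ay": 0,"az": 0},
  {"tx": 0,"ty": 0,"tz": -3,"ax": 0,"ay": 0,"az": 0},
  {"tx": 0,"ty": 0,"tz": -4,"ax": 0,"ay": 0,"az": 0},
  {"tx": 0,"ty": 0,"tz": -4,"ax": 0,"ay": 0,"az": 0},
])

```text
time: 7.25
ee_pos: [0.5196, -0.1517, 0.1006]
tcp_rot: [-180.0, 0.2, -179.8]
wrist_force: [-0.5, -0.3, -1.9]
opening: 0.0527
```

```bash
python3 - <<'E'
from wr import *
wrist("w5")
E
python3 d.py 0.519 -0.1512 0.36 180
```

```text
7.25 [ 0.51959725 -0.1516571   0.10062474] [-1.79951766e+02  1.78028503e-01 -1.79750887e+02] [-0.47612223 -0.3386606  -1.9274376 ] 0.05268950361792206 [-1.62733258e+01  3.33365872e+00 -8.21187358e+00  7.82700729e+01
  4.38704346e-03 -1.65223573e+01]
t 7.3 [ 0.5192 -0.1515  0.0994] [-1.7997e+02  1.0000e-01 -1.7975e+02] F [ 0.3  0.4 -1.5] open 0.0531 
 delta cm [-3.000e-02  2.000e-02 -2.606e+01] rotvec [-0.     0.002  0.004]
```

View pics/w5.png

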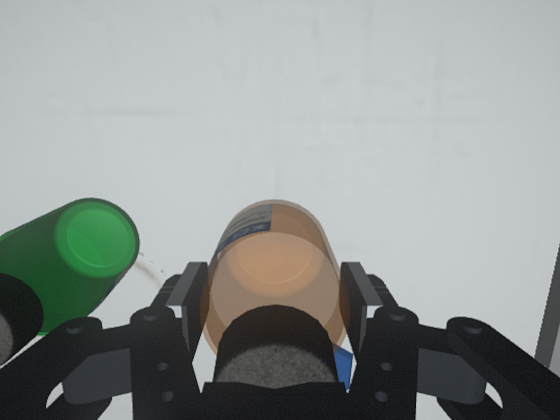

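The bottle came up upright (same place in the image) at opening 53 mm, weight about 1.7 N. Now I lift it above the pump.

>>> play_rows([
  {"tx": 0,"ty": 0,"tz": -1.5,"ax": 0,"ay": 0,"az": 0},
  {"tx": 0,"ty": 0,"tz": -4,"ax": 0,"ay": 0,"az": 0},
  {"tx": 0,"ty": 0,"tz": -7,"ax": 0,"ay": 0,"az": 0},
  {"tx": 0,"ty": 0,"tz": -10,"ax": 0,"ay": 0,"az": 0},
  {"tx": 0,"ty": 0,"tz": -13,"ax": 0,"ay": 0,"az": 0},
  {"tx": 0,"ty": 0,"tz": -16,"ax": 0,"ay": 0,"az": 0},
  {"tx": 0,"ty": 0,"tz": -19,"ax": 0,"ay": 0,"az": 0},
  {"tx": 0,"ty": 0,"tz": -22,"ax": 0,"ay": 0,"az": 0},
  {"tx": 0,"ty": 0,"tz": -23.5,"ax": 0,"ay": 0,"az": 0},
  {"tx": 0,"ty": 0,"tz": -24,"ax": 0,"ay": 0,"az": 0},
  {"tx": 0,"ty": 0,"tz": -24,"ax": 0,"ay": 0,"az": 0},
])

```text
time: 8.4
ee_pos: [0.5187, -0.1514, 0.3387]
tcp_rot: [-180.0, 0.0, -179.8]
wrist_force: [0.3, -0.2, -2.5]
opening: 0.0535
```

```bash
python3 d.py 0.578 0.3338 0.34 181.84
```

```text
t 8.4 [ 0.5187 -0.1514  0.3387] [-1.8000e+02  3.0000e-02 -1.7975e+02] F [ 0.3 -0.2 -2.5] open 0.0535 
 delta cm [-6.14 48.5  -0.13] rotvec [-0.     0.001 -0.028]
```

>>> play_rows([
  {"tx": -0.2,"ty": 1,"tz": 0,"ax": 0,"ay": 0,"az": 0},
  {"tx": -0.4,"ty": 3,"tz": 0,"ax": 0,"ay": 0,"az": 0},
  {"tx": -0.8,"ty": 6,"tz": 0,"ax": 0,"ay": 0,"az": -0.005},
  {"tx": -1.2,"ty": 9.5,"tz": 0,"ax": 0,"ay": 0,"az": -0.01},
  {"tx": -1.6,"ty": 13,"tz": 0,"ax": 0,"ay": 0,"az": -0.01},
  {"tx": -2.1,"ty": 16.5,"tz": 0,"ax": 0,"ay": 0,"az": -0.015},
  {"tx": -2.5,"ty": 20,"tz": 0,"ax": 0,"ay": 0,"az": -0.015},
  {"tx": -3,"ty": 23.5,"tz": 0,"ax": 0,"ay": 0,"az": -0.02},
  {"tx": -3.4,"ty": 27,"tz": 0,"ax": 0,"ay": 0,"az": -0.02},
  {"tx": -3.9,"ty": 30.5,"tz": 0,"ax": 0,"ay": 0,"az": -0.02},
  {"tx": -4.3,"ty": 34,"tz": 0,"ax": 0,"ay": 0,"az": -0.025},
  {"tx": -4.7,"ty": 37.5,"tz": 0,"ax": 0,"ay": 0,"az": -0.028},
  {"tx": -5.2,"ty": 41,"tz": 0,"ax": 0,"ay": 0,"az": -0.028},
  {"tx": -5.6,"ty": 44,"tz": 0,"ax": 0,"ay": 0,"az": -0.028},
  {"tx": -5.9,"ty": 46.5,"tz": 0,"ax": 0,"ay": 0,"az": -0.028},
  {"tx": -6.1,"ty": 48,"tz": 0,"ax": 0,"ay": 0,"az": -0.028},
  {"tx": -6.1,"ty": 48.5,"tz": 0,"ax": 0,"ay": 0,"az": -0.028},
  {"tx": -6.1,"ty": 48.5,"tz": 0,"ax": 0,"ay": 0,"az": -0.028},
  {"tx": -6.1,"ty": 48.5,"tz": 0,"ax": 0,"ay": 0,"az": -0.028},
])

```text
time: 10.3
ee_pos: [0.5773, 0.3334, 0.3381]
tcp_rot: [-180.0, -0.0, -178.2]
wrist_force: [-0.3, 0.1, -1.5]
opening: 0.053
```

```bash
python3 - <<'E'
from wr import *
wrist("w6")
E
python3 d.py 0.578 0.3338 0.115 181.84
```

```text
10.3 [0.57725724 0.33337408 0.33813184] [-1.79980798e+02 -2.83358079e-02 -1.78160627e+02] [-0.30514364  0.09193833 -1.54291219] 0.05299238003199385 [ 3.00084479e+01  2.74399675e+01  4.79513497e+01  1.10545427e+02
 -3.55112065e-03  2.81690710e+01]
t 10.35 [0.5773 0.3331 0.3385] [-1.8000e+02 -1.0000e-02 -1.7819e+02] F [-0.2 -0.1 -1.4] open 0.053 
 delta cm [-0.07  0.07 22.35] rotvec [-0. -0. -0.]
```

View pics/w6.png

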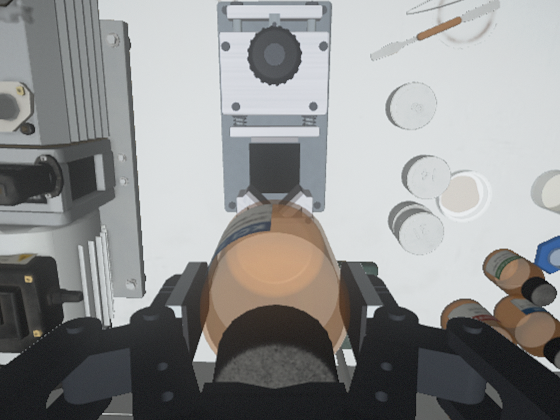

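This view shows the whole clamp above the held bottle: knob at (275,53), jaw at (275,132), seat mat at (275,165), V at (275,205). I re-measure from here.

Run:
```python
from h import *
W=np.load("w6.npz")["W"]; v,u=np.mgrid[:420,:560]
def box(z0,z1,u0,u1,v0,v1): return (W[...,2]>z0)&(W[...,2]<z1)&(u>=u0)&(u<=u1)&(v>=v0)&(v<=v1)
for nm,z in dict(knob=(.097,.112,240,310,15,95),jawtop=(.047,.06,225,325,124,138),bridge=(.052,.064,215,335,28,118),deck=(.01,.022,215,335,0,215),V=(.055,.068,230,320,185,215)).items():
    Q=W[box(*z)]; r=cv2.minAreaRect((Q[:,:2]*1000).astype(np.float32)); print(nm,len(Q),np.round(r[0],1),np.round(r[1],1),round(r[2],1),(1000*Q.min(0)).round(1),(1000*Q.max(0)).round(1))
for vv in range(126,215,3): print(vv,W[vv,275].round(4))
```

```text
knob 2431 [463.  329.6] [48.6 48.7] 0.9 [438.7 305.2  97.1] [487.4 353.9 107.6]
jawtop 1067 [533.5 331.4] [14.2 95.2] 1.0 [525.8 283.8  47. ] [540.9 379.   56.5]
bridge 6610 [475.4 329.7] [ 80.  110.1] 1.8 [434.2 273.9  52.8] [517.  385.6  63. ]
deck 8663 [515.6 331.1] [234.  124.2] 1.9 [397.2 265.9  11.1] [634.  396.8  22. ]
V 532 [608.5 334.2] [25.2 85. ] 2.0 [594.9 291.9  55.1] [622.6 377.   60.2]
126 [0.5277 0.3327 0.0518]
129 [0.5308 0.3328 0.053 ]
132 [0.5339 0.3329 0.0535]
135 [0.5371 0.333  0.0532]
138 [0.5401 0.3331 0.0545]
141 [0.5431 0.3332 0.0562]
144 [0.55   0.3335 0.0158]
147 [0.5533 0.3336 0.0169]
150 [0.5567 0.3337 0.0184]
153 [0.5602 0.3338 0.0177]
156 [0.5638 0.3339 0.0175]
159 [0.5675 0.3341 0.016 ]
162 [0.5711 0.3342 0.0158]
165 [0.5746 0.3343 0.0166]
168 [0.5781 0.3344 0.0168]
171 [0.5815 0.3345 0.018 ]
174 [0.5854 0.3346 0.0165]
177 [0.5889 0.3348 0.0172]
180 [0.5925 0.3349 0.0173]
183 [0.5961 0.335  0.0177]
186 [0.6    0.3351 0.0166]
189 [0.6038 0.3352 0.0159]
192 [0.607  0.3353 0.0185]
195 [0.6115 0.3355 0.0151]
198 [0.6147 0.3356 0.0174]
201 [0.5514 0.333  0.2909]
204 [0.5517 0.333  0.2957]
207 [0.5515 0.333  0.3017]
210 [0.5517 0.333  0.3062]
213 [0.5512 0.3329 0.3125]
```

>>> play_rows([
  {"tx": 0,"ty": 0,"tz": 1.2,"ax": 0,"ay": 0,"az": 0},
  {"tx": -0.1,"ty": 0,"tz": 3.5,"ax": 0,"ay": 0,"az": 0},
  {"tx": -0.1,"ty": 0,"tz": 6.5,"ax": 0,"ay": 0,"az": 0},
  {"tx": -0.1,"ty": 0,"tz": 9.5,"ax": 0,"ay": 0,"az": 0},
  {"tx": -0.1,"ty": 0,"tz": 12.5,"ax": 0,"ay": 0,"az": 0},
  {"tx": -0.1,"ty": 0,"tz": 15.5,"ax": 0,"ay": 0,"az": 0},
  {"tx": -0.1,"ty": 0,"tz": 18,"ax": 0,"ay": 0,"az": 0},
  {"tx": -0.1,"ty": 0,"tz": 19.5,"ax": 0,"ay": 0,"az": 0},
  {"tx": -0.1,"ty": 0,"tz": 20.2,"ax": 0,"ay": 0,"az": 0},
  {"tx": -0.1,"ty": 0,"tz": 20.2,"ax": 0,"ay": 0,"az": 0},
  {"tx": -0.1,"ty": 0,"tz": 20.2,"ax": 0,"ay": 0,"az": 0},
])

```text
time: 11.45
ee_pos: [0.579, 0.334, 0.1378]
tcp_rot: [179.9, 0.1, -178.2]
wrist_force: [0.2, -0.7, -0.1]
opening: 0.0531
```

```bash
python3 d.py 0.578 0.3335 0.083 181.84
python3 - <<'E'
from workcell import viewer
import cv2
c=viewer.camera("scene")
cv2.imwrite("pics/s2.png",cv2.resize(c["pixels"][150:350,100:350,::-1],None,fx=3,fy=3,interpolation=cv2.INTER_CUBIC))
E
```

```text
t 11.45 [0.579  0.334  0.1378] [ 1.7994e+02  9.0000e-02 -1.7816e+02] F [ 0.2 -0.7 -0.1] open 0.0531 
 delta cm [ 0.11 -0.05  5.48] rotvec [ 0.001  0.002 -0.   ]
```

View pics/s2.png

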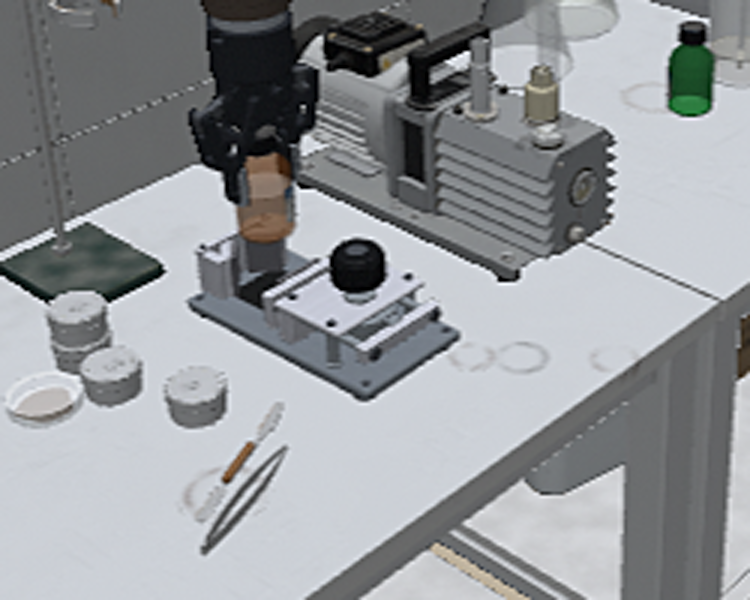

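The scene view shows the bottle upright over the seat, between V and jaw, with fingers at the sides. I go down to about 5 mm above the deck.

>>> play_rows([
  {"tx": 0,"ty": 0,"tz": 1,"ax": 0,"ay": 0,"az": 0},
  {"tx": 0.1,"ty": 0,"tz": 2,"ax": 0,"ay": 0,"az": 0},
  {"tx": 0.1,"ty": 0,"tz": 3,"ax": 0,"ay": 0,"az": 0},
  {"tx": 0.1,"ty": 0,"tz": 4,"ax": 0,"ay": 0,"az": 0},
  {"tx": 0.1,"ty": 0,"tz": 4.8,"ax": 0,"ay": 0,"az": 0},
  {"tx": 0.1,"ty": 0,"tz": 5.3,"ax": 0,"ay": 0,"az": 0},
  {"tx": 0.1,"ty": 0,"tz": 5.6,"ax": 0,"ay": 0,"az": 0},
  {"tx": 0.1,"ty": 0,"tz": 5.7,"ax": 0,"ay": 0,"az": 0},
  {"tx": 0.1,"ty": 0,"tz": 5.7,"ax": 0,"ay": 0,"az": 0},
])

```text
time: 12.4
ee_pos: [0.5776, 0.334, 0.0795]
tcp_rot: [180.0, 0.0, -178.1]
wrist_force: [-0.5, -0.1, -2.3]
opening: 0.0531
```

```bash
python3 - <<'E'
from wr import *
wrist("w7")
E
python3 d.py 0.578 0.3335 0.075 181.84
```

```text
12.4 [0.57756702 0.33399293 0.07949635] [ 1.79981883e+02  1.42747203e-02 -1.78144964e+02] [-0.48690705 -0.1245367  -2.3368432 ] 0.053097597278732846 [3.00360690e+01 2.10258856e+01 1.01615363e+01 7.91145122e+01
 9.22808621e-03 2.81810324e+01]
t 12.45 [0.5776 0.334  0.0797] [ 1.7998e+02  2.0000e-02 -1.7815e+02] F [ 0.4  0.5 -2.3] open 0.0535 
 delta cm [-0.04 -0.05  0.47] rotvec [0. 0. 0.]
```

View pics/w7.png

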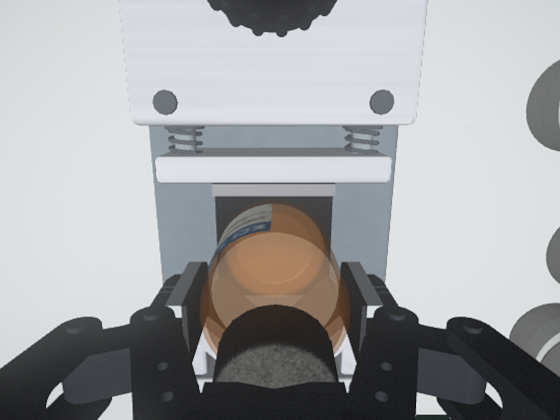

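The bottle sits centred between the V tips and the jaw, with a clear gap to the jaw face at row 185. Lowering slowly.

>>> play_rows([
  {"tx": 0,"ty": 0,"tz": 0.1,"ax": 0,"ay": 0,"az": 0},
  {"tx": 0,"ty": 0,"tz": 0.2,"ax": 0,"ay": 0,"az": 0},
  {"tx": 0,"ty": 0,"tz": 0.3,"ax": 0,"ay": 0,"az": 0},
  {"tx": 0,"ty": 0,"tz": 0.4,"ax": 0,"ay": 0,"az": 0},
  {"tx": 0,"ty": 0,"tz": 0.4,"ax": 0,"ay": 0,"az": 0},
  {"tx": 0,"ty": 0,"tz": 0.4,"ax": 0,"ay": 0,"az": 0},
])

```text
time: 13.05
ee_pos: [0.5774, 0.3339, 0.0753]
tcp_rot: [180.0, -0.0, -178.1]
wrist_force: [-0.1, 0.4, -1.0]
opening: 0.0534
```

>>> play_rows([
  {"tx": 0,"ty": 0,"tz": 0.05,"ax": 0,"ay": 0,"az": 0},
  {"tx": 0,"ty": 0,"tz": 0.1,"ax": 0,"ay": 0,"az": 0},
  {"tx": 0,"ty": 0,"tz": 0.1,"ax": 0,"ay": 0,"az": 0},
])

```text
time: 13.35
ee_pos: [0.5776, 0.3339, 0.0752]
tcp_rot: [180.0, 0.0, -178.1]
wrist_force: [-3.1, -1.9, 5.5]
opening: 0.0531
```

Contact: the vertical force went from −2 to +5.5 N. Opening.

>>> play_rows([
  {"tx": 0,"ty": 0,"tz": 0,"ax": 0,"ay": 0,"az": 0},
  {"tx": 0,"ty": 0,"tz": 0,"ax": 0,"ay": 0,"az": 0},
  {"tx": 0,"ty": 0,"tz": 0,"ax": 0,"ay": 0,"az": 0},
  {"tx": 0,"ty": 0,"tz": 0,"ax": 0,"ay": 0,"az": 0},
  {"tx": 0,"ty": 0,"tz": 0,"ax": 0,"ay": 0,"az": 0},
  {"tx": 0,"ty": 0,"tz": 0,"ax": 0,"ay": 0,"az": 0},
  {"tx": 0,"ty": 0,"tz": 0,"ax": 0,"ay": 0,"az": 0},
], grip=8.5)

```text
time: 14.05
ee_pos: [0.5775, 0.3339, 0.0743]
tcp_rot: [180.0, -0.0, -178.1]
wrist_force: [-0.3, 0.2, -0.4]
opening: 0.0849
```

>>> play_rows([
  {"tx": 0,"ty": 0,"tz": -1,"ax": 0,"ay": 0,"az": 0},
  {"tx": 0,"ty": 0,"tz": -3,"ax": 0,"ay": 0,"az": 0},
  {"tx": 0,"ty": 0,"tz": -6,"ax": 0,"ay": 0,"az": 0},
  {"tx": 0,"ty": 0,"tz": -9,"ax": 0,"ay": 0,"az": 0},
  {"tx": 0,"ty": 0,"tz": -12,"ax": 0,"ay": 0,"az": 0},
  {"tx": 0,"ty": 0,"tz": -14,"ax": 0,"ay": 0,"az": 0},
  {"tx": 0,"ty": 0,"tz": -14,"ax": 0,"ay": 0,"az": 0},
])

```text
time: 14.75
ee_pos: [0.5783, 0.3344, 0.2188]
tcp_rot: [179.8, 0.3, -178.1]
wrist_force: [0.1, 0.8, 0.9]
opening: 0.085
```

```bash
python3 - <<'E'
from wr import *
wrist("w8")
E
python3 d.py 0.463 0.3296 0.22 300
```

```text
14.75 [0.57830854 0.33437998 0.21884163] [ 179.83040428    0.30033945 -178.14596743] [0.10042345 0.84397597 0.85231707] 0.08504372341770228 [3.00335966e+01 2.11036525e+01 2.56612196e+01 9.42127375e+01
 7.66370204e-03 2.81791426e+01]
t 14.8 [0.578  0.3342 0.2165] [ 1.7990e+02  1.7000e-01 -1.7815e+02] F [-0.5 -0.8 -0.4] open 0.085 
 delta cm [11.51 -0.09 -0.39] rotvec [-2.000e-03  4.000e-03 -2.062e+00]
```

View pics/w8.png

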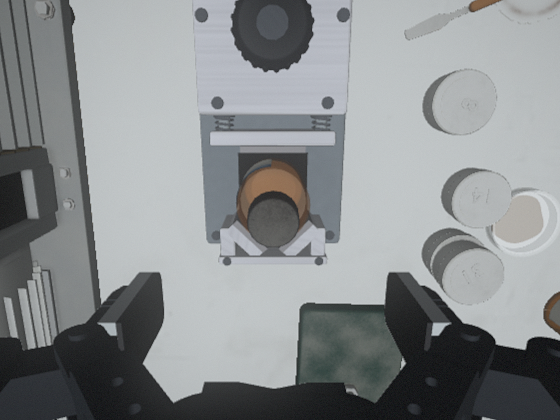

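The bottle stands upright in the open seat (cap at (273,220), V behind it, jaw gap in front). Next I go over the knob at (272,22), unwinding the wrist to yaw 300 so it has room for a long clockwise turn.

>>> play_rows([
  {"tx": 1,"ty": 0,"tz": -0.3,"ax": 0,"ay": 0,"az": -0.1},
  {"tx": 2.5,"ty": 0,"tz": -0.3,"ax": 0,"ay": 0,"az": -0.25},
  {"tx": 4,"ty": 0,"tz": -0.3,"ax": 0,"ay": 0,"az": -0.4},
  {"tx": 5.5,"ty": 0,"tz": -0.3,"ax": 0,"ay": 0,"az": -0.55},
  {"tx": 7,"ty": 0,"tz": -0.3,"ax": 0,"ay": 0,"az": -0.7},
  {"tx": 8.5,"ty": 0,"tz": -0.3,"ax": 0,"ay": 0,"az": -0.85},
  {"tx": 10,"ty": -0.1,"tz": -0.3,"ax": 0,"ay": 0,"az": -1},
  {"tx": 11,"ty": -0.1,"tz": -0.3,"ax": 0,"ay": 0,"az": -1.15},
  {"tx": 11.5,"ty": -0.1,"tz": -0.3,"ax": 0,"ay": 0,"az": -1.3},
  {"tx": 11.5,"ty": -0.1,"tz": -0.3,"ax": 0,"ay": 0,"az": -1.45},
  {"tx": 11.5,"ty": -0.1,"tz": -0.3,"ax": 0,"ay": 0,"az": -1.6},
  {"tx": 11.5,"ty": -0.1,"tz": -0.3,"ax": 0,"ay": 0,"az": -1.75},
  {"tx": 11.5,"ty": -0.1,"tz": -0.3,"ax": 0,"ay": 0,"az": -1.9},
  {"tx": 11.5,"ty": -0.1,"tz": -0.3,"ax": 0,"ay": 0,"az": -2.06},
  {"tx": 11.5,"ty": -0.1,"tz": -0.3,"ax": 0,"ay": 0,"az": -2.06},
  {"tx": 11.5,"ty": -0.1,"tz": -0.3,"ax": 0,"ay": 0,"az": -2.06},
])

```text
time: 16.4
ee_pos: [0.4623, 0.329, 0.2165]
tcp_rot: [179.9, 0.0, -60.3]
wrist_force: [-0.0, -0.2, -0.4]
opening: 0.0849
```

```bash
python3 d.py 0.463 0.3296 0.088 300
python3 - <<'E'
from wr import *
W=wrist("w9"); v,u=np.mgrid[:420,:560]
c=viewer.camera("scene"); np.savez("s3.npz",**c)
cv2.imwrite("pics/s3.png",cv2.resize(c["pixels"][180:320,130:290,::-1],None,fx=4.2,fy=4.2,interpolation=cv2.INTER_CUBIC))
Q=W[(W[...,2]>.097)&(W[...,2]<.108)&(np.hypot(W[...,0]-.463,W[...,1]-.33)<.04)]
if len(Q): print("knob",len(Q),cv2.minEnclosingCircle((Q[:,:2]*1000).astype(np.float32)))
E
```

```text
t 16.4 [0.4623 0.329  0.2165] [179.94   0.   -60.34] F [-0.  -0.2 -0.4] open 0.0849 
 delta cm [-0.02 -0.1  12.85] rotvec [ 0.001  0.    -0.006]
16.4 [0.4623133  0.32902447 0.21654811] [ 1.79935930e+02  2.58791661e-03 -6.03374803e+01] [-0.03761939 -0.24355855 -0.40886656] 0.08487225242347868 [ 3.54349093e+01  6.86690326e+00  8.37721690e+00  9.15737981e+01
  9.01870826e-03 -8.42276169e+01]
knob 3922 ((463.9873046875, 329.7621765136719), 24.986223220825195)
```

View pics/s3.png

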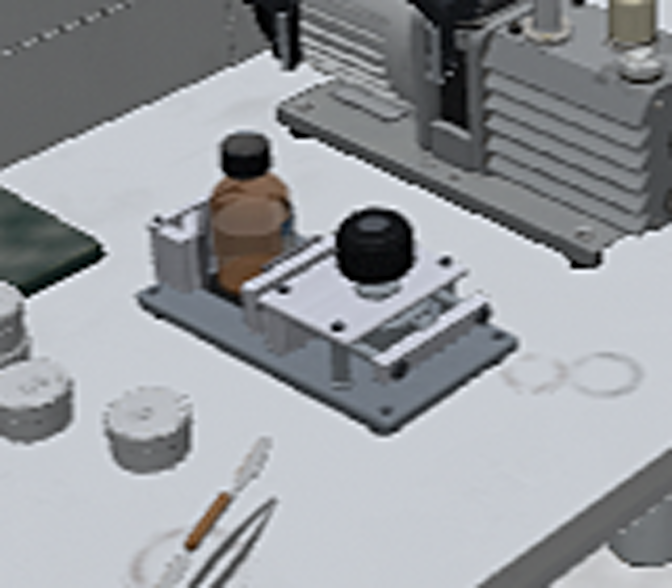

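View pics/w9.png

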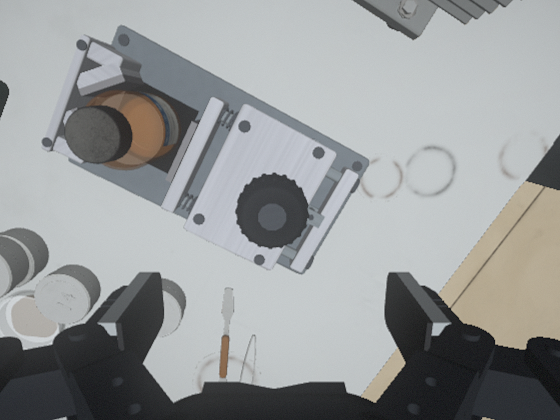

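The bottle stands against nothing tilted, and the knob at (272,210) in the wrist view measures (0.4635, 0.3297). Descending and gripping.

>>> play_rows([
  {"tx": 0,"ty": -0.1,"tz": 1.5,"ax": 0,"ay": 0,"az": 0},
  {"tx": 0,"ty": -0.1,"tz": 4,"ax": 0,"ay": 0,"az": 0},
  {"tx": 0,"ty": -0.1,"tz": 7,"ax": 0,"ay": 0,"az": 0},
  {"tx": 0,"ty": -0.1,"tz": 9.5,"ax": 0,"ay": 0,"az": 0},
  {"tx": 0,"ty": -0.1,"tz": 11.3,"ax": 0,"ay": 0,"az": 0},
  {"tx": 0,"ty": -0.1,"tz": 12.3,"ax": 0,"ay": 0,"az": 0},
  {"tx": 0,"ty": -0.1,"tz": 12.8,"ax": 0,"ay": 0,"az": 0},
  {"tx": 0,"ty": -0.1,"tz": 12.8,"ax": 0,"ay": 0,"az": 0},
  {"tx": 0,"ty": -0.1,"tz": 12.8,"ax": 0,"ay": 0,"az": 0},
])

```text
time: 17.4
ee_pos: [0.4638, 0.3299, 0.0901]
tcp_rot: [-179.9, 0.0, -60.1]
wrist_force: [1.0, -0.2, -0.9]
opening: 0.0851
```

```bash
python3 d.py 0.4635 0.3297 0.088 300
```

```text
t 17.4 [0.4638 0.3299 0.0901] [-1.7993e+02  1.0000e-02 -6.0130e+01] F [ 1.  -0.2 -0.9] open 0.0851 
 delta cm [0.01 0.04 0.21] rotvec [-0.001  0.    -0.002]
```

>>> play_rows([
  {"tx": 0,"ty": 0,"tz": 0,"ax": 0,"ay": 0,"az": 0},
  {"tx": 0,"ty": 0,"tz": 0,"ax": 0,"ay": 0,"az": 0},
  {"tx": 0,"ty": 0,"tz": 0,"ax": 0,"ay": 0,"az": 0},
  {"tx": 0,"ty": 0,"tz": 0,"ax": 0,"ay": 0,"az": 0},
  {"tx": 0,"ty": 0,"tz": 0,"ax": 0,"ay": 0,"az": 0},
  {"tx": 0,"ty": 0,"tz": 0,"ax": 0,"ay": 0,"az": 0},
  {"tx": 0,"ty": 0,"tz": 0,"ax": 0,"ay": 0,"az": 0},
  {"tx": 0,"ty": 0,"tz": 0,"ax": 0,"ay": 0,"az": 0},
], grip=4, newtons=50)

```text
time: 18.2
ee_pos: [0.4635, 0.3297, 0.0902]
tcp_rot: [-180.0, 0.0, -60.1]
wrist_force: [-2.8, -1.2, 6.7]
opening: 0.0477
```

```bash
cat > look.py <<'E'
import sys
from wr import *
tag=sys.argv[1]
o=bot.get_obs(); print("torque",o["torque"].round(3),"q6",o["q"][5])
W=wrist("w"+tag)
c=viewer.camera("scene"); np.savez("s"+tag+".npz",**c)
a=cv2.resize(c["pixels"][200:290,150:270,::-1],None,fx=4.5,fy=4.5,interpolation=cv2.INTER_CUBIC)
b=cv2.imread(f"pics/w{tag}.png"); b=cv2.resize(b,(260,195))
out=np.zeros((a.shape[0],800,3),np.uint8); out[:,:a.shape[1]]=a; out[:195,540:]=b
cv2.imwrite(f"pics/l{tag}.png",out)
E
python3 look.py 10
```

```text
torque [-0.293  0.458  0.042] q6 -84.45387871349921
18.2 [0.46346211 0.32974795 0.09019051] [-1.79959738e+02  1.54857488e-02 -6.01200870e+01] [-2.76822489 -1.18193478  6.73272459] 0.04769965726738411 [ 3.54260246e+01  7.39164961e+00 -5.00520101e+00  7.75615795e+01
  1.15220832e-02 -8.44538787e+01]
```

View pics/l10.png

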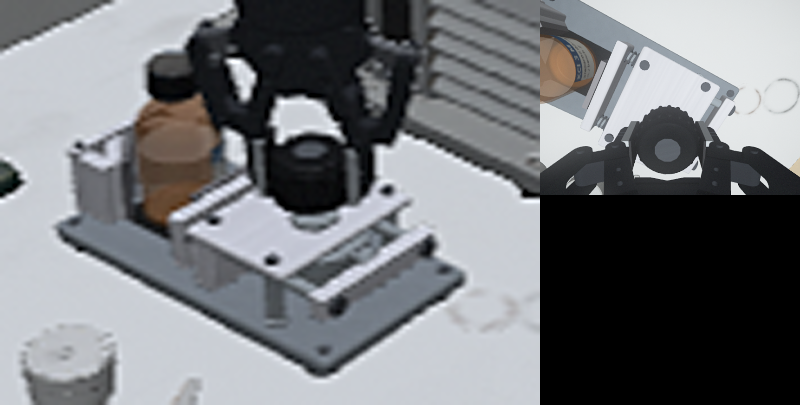

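The knob is gripped between the fingers. Clockwise from above means +az. First turn is 1.3 rad, still before any notch.

>>> play_rows([
  {"tx": 0,"ty": 0,"tz": 0,"ax": 0,"ay": 0,"az": 0.05},
  {"tx": 0,"ty": 0,"tz": 0,"ax": 0,"ay": 0,"az": 0.15},
  {"tx": 0,"ty": 0,"tz": 0,"ax": 0,"ay": 0,"az": 0.27},
  {"tx": 0,"ty": 0,"tz": 0,"ax": 0,"ay": 0,"az": 0.39},
  {"tx": 0,"ty": 0,"tz": 0,"ax": 0,"ay": 0,"az": 0.51},
  {"tx": 0,"ty": 0,"tz": 0,"ax": 0,"ay": 0,"az": 0.63},
  {"tx": 0,"ty": 0,"tz": 0,"ax": 0,"ay": 0,"az": 0.75},
  {"tx": 0,"ty": 0,"tz": 0,"ax": 0,"ay": 0,"az": 0.87},
  {"tx": 0,"ty": 0,"tz": 0,"ax": 0,"ay": 0,"az": 0.99},
  {"tx": 0,"ty": 0,"tz": 0,"ax": 0,"ay": 0,"az": 1.11},
  {"tx": 0,"ty": 0,"tz": 0,"ax": 0,"ay": 0,"az": 1.22},
  {"tx": 0,"ty": 0,"tz": 0,"ax": 0,"ay": 0,"az": 1.3},
  {"tx": 0,"ty": 0,"tz": 0,"ax": 0,"ay": 0,"az": 1.3},
  {"tx": 0,"ty": 0,"tz": 0,"ax": 0,"ay": 0,"az": 1.3},
])

```text
time: 19.7
ee_pos: [0.4632, 0.3298, 0.0902]
tcp_rot: [180.0, 0.0, -134.6]
wrist_force: [-4.2, -1.1, 6.3]
opening: 0.0475
```

```bash
python3 look.py 11
```

```text
torque [-0.327  0.711 -0.102] q6 -9.95736610156278
19.7 [0.46319883 0.32978439 0.0901841 ] [ 1.79977336e+02  2.44118967e-02 -1.34605266e+02] [-4.16716608 -1.09932007  6.30152582] 0.04749003983441161 [ 3.54373676e+01  7.38640419e+00 -5.01170425e+00  7.75817663e+01
  2.65434421e-02 -9.95736610e+00]
```

View pics/l11.png

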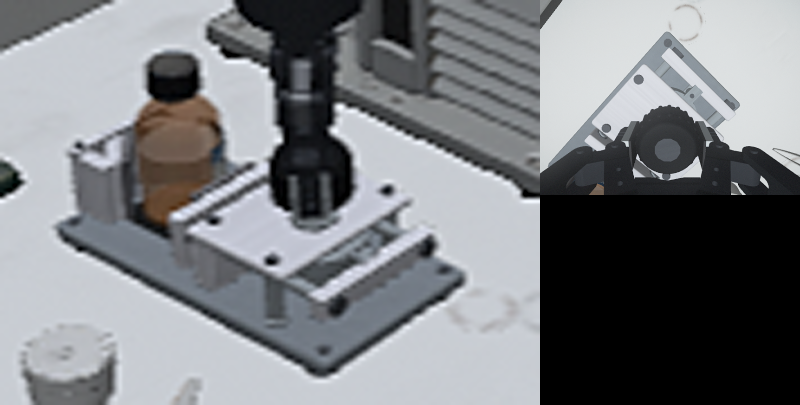

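View pics/w11.png

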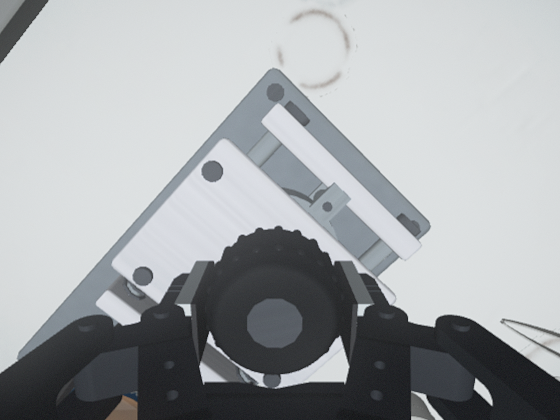

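No change in the jaw (ledge at (215,190) in the crop). Knob drag reads 0.10 Nm, as expected, so the knob turns with the fingers. Continuing in steps.

>>> play_rows([
  {"tx": 0,"ty": 0,"tz": 0,"ax": 0,"ay": 0,"az": 0.08},
  {"tx": 0,"ty": 0,"tz": 0,"ax": 0,"ay": 0,"az": 0.16},
  {"tx": 0,"ty": 0,"tz": 0,"ax": 0,"ay": 0,"az": 0.24},
  {"tx": 0,"ty": 0,"tz": 0,"ax": 0,"ay": 0,"az": 0.3},
  {"tx": 0,"ty": 0,"tz": 0,"ax": 0,"ay": 0,"az": 0.3},
])

```text
time: 20.3
ee_pos: [0.4631, 0.3298, 0.0902]
tcp_rot: [180.0, 0.0, -151.9]
wrist_force: [-4.3, -0.1, 6.8]
opening: 0.0481
```

```bash
python3 look.py 12
```

```text
torque [-0.241  0.752 -0.115] q6 7.3407956261905785
20.3 [0.46314715 0.32981581 0.090188  ] [ 1.79966705e+02  1.34094283e-02 -1.51900058e+02] [-4.31492264 -0.13502307  6.81380007] 0.04807362587031823 [ 3.54407369e+01  7.38558997e+00 -5.01217038e+00  7.75846859e+01
  3.13092456e-02  7.34079563e+00]
```

View pics/l12.png

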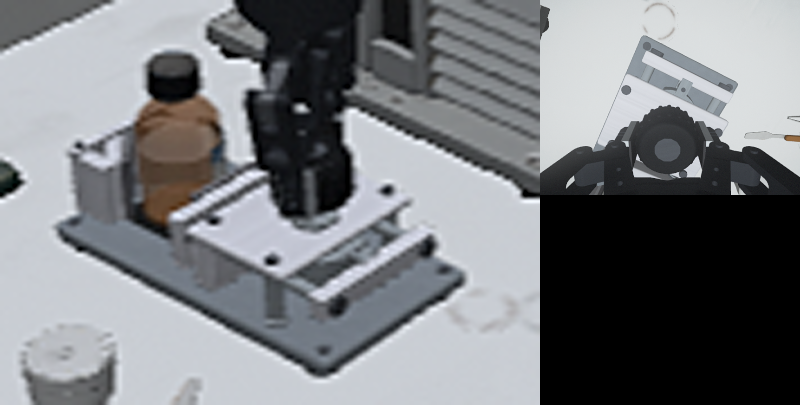

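Unchanged at 1.6 rad.

>>> play_rows([
  {"tx": 0,"ty": 0,"tz": 0,"ax": 0,"ay": 0,"az": 0.07},
  {"tx": 0,"ty": 0,"tz": 0,"ax": 0,"ay": 0,"az": 0.14},
  {"tx": 0,"ty": 0,"tz": 0,"ax": 0,"ay": 0,"az": 0.2},
  {"tx": 0,"ty": 0,"tz": 0,"ax": 0,"ay": 0,"az": 0.2},
])

```text
time: 20.8
ee_pos: [0.4631, 0.3299, 0.0902]
tcp_rot: [180.0, 0.0, -163.4]
wrist_force: [-4.2, -1.4, 6.5]
opening: 0.0477
```

```bash
cat >> look.py <<'E'
p=np.load("s11.npz")["pixels"].astype(int)[240:262,183:206]; n=c["pixels"].astype(int)[240:262,183:206]
print("jaw diff",np.abs(p-n).mean())
E
python3 look.py 13
```

```text
torque [-0.299  0.798 -0.128] q6 18.800463374746172
20.8 [0.46313351 0.32985523 0.09018682] [ 1.79960578e+02  6.25682985e-03 -1.63357558e+02] [-4.23372362 -1.39041386  6.53348567] 0.04774236260353817 [ 3.54429018e+01  7.38616184e+00 -5.01167085e+00  7.75835395e+01
  3.53027599e-02  1.88004634e+01]
jaw diff 1.0559947299077734
```

View pics/l13.png

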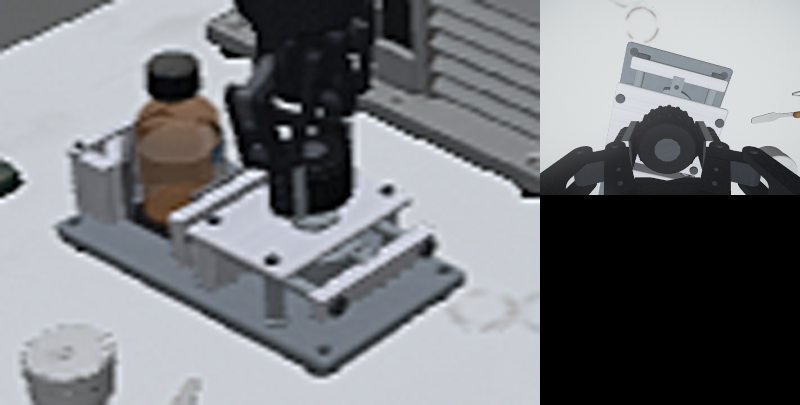

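Still open at 1.8 rad (image difference is noise).

>>> play_rows([
  {"tx": 0,"ty": 0,"tz": 0,"ax": 0,"ay": 0,"az": 0.07},
  {"tx": 0,"ty": 0,"tz": 0,"ax": 0,"ay": 0,"az": 0.14},
  {"tx": 0,"ty": 0,"tz": 0,"ax": 0,"ay": 0,"az": 0.2},
  {"tx": 0,"ty": 0,"tz": 0,"ax": 0,"ay": 0,"az": 0.2},
])

```text
time: 21.3
ee_pos: [0.4631, 0.3299, 0.0902]
tcp_rot: [180.0, -0.0, -174.8]
wrist_force: [-4.4, -0.5, 6.4]
opening: 0.0477
```

```bash
python3 look.py 14
```

```text
torque [-0.296  0.851 -0.094] q6 30.25679832954373
21.3 [0.46311579 0.32990112 0.09020214] [ 1.79954394e+02 -2.80541027e-03 -1.74811661e+02] [-4.43898869 -0.50648579  6.44089922] 0.04770137802188532 [ 3.54451290e+01  7.38563540e+00 -5.01054917e+00  7.75832587e+01
  4.08073120e-02  3.02567983e+01]
jaw diff 1.2661396574440054
```

View pics/l14.png

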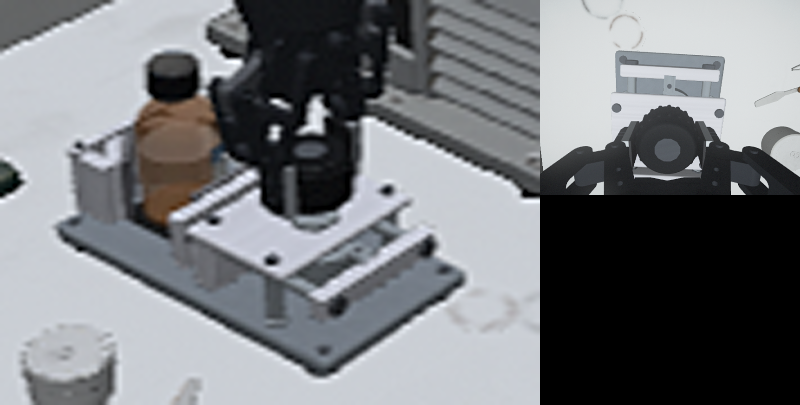

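Still open at 2.0 rad.

>>> play_rows([
  {"tx": 0,"ty": 0,"tz": 0,"ax": 0,"ay": 0,"az": 0.07},
  {"tx": 0,"ty": 0,"tz": 0,"ax": 0,"ay": 0,"az": 0.14},
  {"tx": 0,"ty": 0,"tz": 0,"ax": 0,"ay": 0,"az": 0.2},
  {"tx": 0,"ty": 0,"tz": 0,"ax": 0,"ay": 0,"az": 0.2},
])

```text
time: 21.8
ee_pos: [0.4631, 0.33, 0.0902]
tcp_rot: [179.9, -0.0, 173.7]
wrist_force: [-4.4, 0.1, 6.5]
opening: 0.048
```

```bash
python3 look.py 15
```

```text
torque [-0.195  0.931 -0.334] q6 41.734739488202365
21.8 [0.46308581 0.32996677 0.09016468] [ 1.79948994e+02 -1.78811749e-02  1.73713263e+02] [-4.41238332  0.10125291  6.47073025] 0.04798877787128692 [ 3.54479860e+01  7.38817581e+00 -5.01191846e+00  7.75792957e+01
  4.99653684e-02  4.17347395e+01]
jaw diff 4.106719367588933
```

View pics/l15.png

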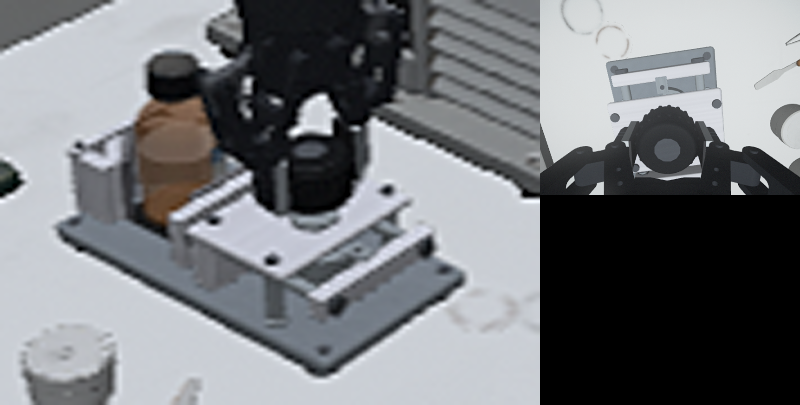

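>>> play_rows([
  {"tx": 0,"ty": 0,"tz": 0,"ax": 0,"ay": 0,"az": 0.06},
  {"tx": 0,"ty": 0,"tz": 0,"ax": 0,"ay": 0,"az": 0.12},
  {"tx": 0,"ty": 0,"tz": 0,"ax": 0,"ay": 0,"az": 0.15},
  {"tx": 0,"ty": 0,"tz": 0,"ax": 0,"ay": 0,"az": 0.15},
])

```text
time: 22.3
ee_pos: [0.4631, 0.3301, 0.0902]
tcp_rot: [179.9, -0.0, 165.1]
wrist_force: [-4.4, 0.9, 5.9]
opening: 0.0481
```

```bash
python3 look.py 16
python3 - <<'E'
import numpy as np,cv2
f=lambda n: cv2.resize(np.load(f"s{n}.npz")["pixels"][225:275,160:220,::-1],None,fx=6.5,fy=6.5,interpolation=cv2.INTER_CUBIC)
cv2.imwrite("pics/cmp16.png",np.hstack([f(14),f(16)]))
E
```

```text
torque [-0.01   1.013 -0.908] q6 50.309701502454054
22.3 [0.46310728 0.33009102 0.09018912] [ 1.79929366e+02 -3.61179992e-02  1.65136542e+02] [-4.4041617   0.93558143  5.91813136] 0.04806510629442158 [ 3.54462008e+01  7.38945652e+00 -5.00779775e+00  7.75714583e+01
  7.29029024e-02  5.03097015e+01]
jaw diff 20.281949934123848
```

View pics/cmp16.png

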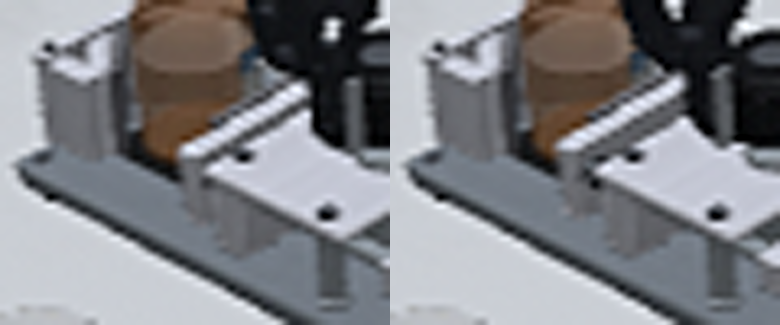

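The jaw has started moving (at 2.35 rad it sits clearly away from the bridge), and the knob now drives the gripper with 0.9 Nm. I go on slowly and measure the jaw position.

>>> play_rows([
  {"tx": 0,"ty": 0,"tz": 0,"ax": 0,"ay": 0,"az": 0.05},
  {"tx": 0,"ty": 0,"tz": 0,"ax": 0,"ay": 0,"az": 0.1},
  {"tx": 0,"ty": 0,"tz": 0,"ax": 0,"ay": 0,"az": 0.15},
  {"tx": 0,"ty": 0,"tz": 0,"ax": 0,"ay": 0,"az": 0.15},
])

```text
time: 22.8
ee_pos: [0.4631, 0.3301, 0.0902]
tcp_rot: [179.9, -0.0, 156.5]
wrist_force: [-5.4, 0.5, 6.0]
opening: 0.0479
```

```bash
cat > jaw.py <<'E'
import sys; from h import *
for n in sys.argv[1:]:
    c=np.load(f"s{n}.npz"); W=cloud(c)
    a=np.radians(1.85); e=np.array([np.cos(a),np.sin(a)]); f=np.array([-np.sin(a),np.cos(a)])
    D=W[...,:2]-np.array([.5156,.3311]); s=D@e; t=D@f
    m=(W[...,2]>.047)&(W[...,2]<.058)&(s>.005)&(s<.05)&(t>.015)&(t<.05)
    h,ed=np.histogram(s[m],bins=np.arange(.005,.05,.003)); print(n,m.sum(),h,"median",np.median(s[m]), "p90",np.percentile(s[m],90))
E
python3 look.py 17; python3 jaw.py 11 14 15 16 17
python3 - <<'E'
import numpy as np,cv2
f=lambda n: cv2.resize(np.load(f"s{n}.npz")["pixels"][225:275,160:220,::-1],None,fx=6.5,fy=6.5,interpolation=cv2.INTER_CUBIC)
cv2.imwrite("pics/cmp17.png",np.hstack([f(16),f(17)]))
E
```

```text
torque [-0.022  0.943 -0.44 ] q6 58.90992103135996
22.8 [0.46308438 0.33006976 0.09019493] [ 1.79942076e+02 -4.23696897e-02  1.56539048e+02] [-5.42995713  0.50048445  6.00170607] 0.04787264390439142 [ 3.54489314e+01  7.38860239e+00 -5.00808834e+00  7.75755845e+01
  6.61948057e-02  5.89099210e+01]
jaw diff 26.550065876152832
11 68 [ 2  9 17  9  4  6  3  0  0  0  2  3  5  5  3] median 0.01603195755455454 p90 0.044881888139503626
14 71 [ 3 11 12 11  4  6  4  0  0  0  3  3  5  3  6] median 0.016475529059264856 p90 0.04480576079085615
15 76 [ 1 12 10 10 12  5  2  0  1  0  3  5  5  4  6] median 0.01843900429698335 p90 0.045522175101247536
16 72 [ 0  0  0  8 11 15  6  4  5  2  3  3  8  1  6] median 0.02451816942087287 p90 0.0438907550527063
17 64 [ 1  1  0  0  3  9 12 16  3  4  3  3  1  3  5] median 0.02720483530901028 p90 0.045544886892609465
```

View pics/cmp17.png

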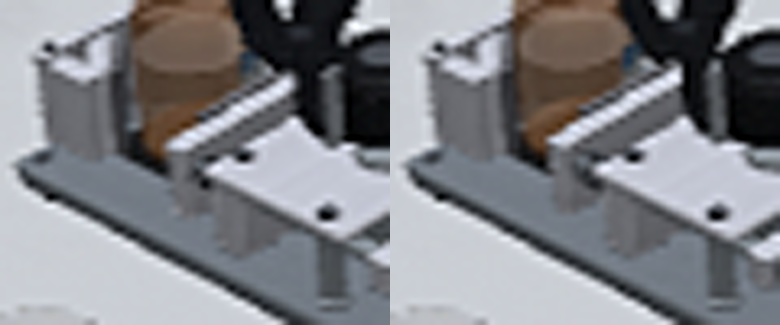

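Jaw travel is about 8 mm at 2.35 rad and about 12 mm at 2.50 rad. Continuing.

>>> play_rows([
  {"tx": 0,"ty": 0,"tz": 0,"ax": 0,"ay": 0,"az": 0.05},
  {"tx": 0,"ty": 0,"tz": 0,"ax": 0,"ay": 0,"az": 0.1},
  {"tx": 0,"ty": 0,"tz": 0,"ax": 0,"ay": 0,"az": 0.15},
  {"tx": 0,"ty": 0,"tz": 0,"ax": 0,"ay": 0,"az": 0.15},
])

```text
time: 23.3
ee_pos: [0.4631, 0.33, 0.0902]
tcp_rot: [180.0, -0.0, 148.0]
wrist_force: [-5.3, -0.3, 7.0]
opening: 0.0475
```

```bash
python3 look.py 18; python3 jaw.py 17 18
```

```text
torque [-0.092  1.008 -0.101] q6 67.47779995349154
23.3 [0.46305618 0.33003099 0.09017489] [ 1.79958186e+02 -4.56323187e-02  1.47973379e+02] [-5.29535458 -0.30483133  6.95539218] 0.047494357310803405 [ 3.54511513e+01  7.38922584e+00 -5.00962438e+00  7.75800036e+01
  5.81686330e-02  6.74778000e+01]
jaw diff 26.93083003952569
17 64 [ 1  1  0  0  3  9 12 16  3  4  3  3  1  3  5] median 0.02720483530901028 p90 0.045544886892609465
18 61 [ 0  0  0  1  0  2 11 16  6  7  7  2  1  4  4] median 0.029465684065824296 p90 0.04638029186338187
```

>>> play_rows([
  {"tx": 0,"ty": 0,"tz": 0,"ax": 0,"ay": 0,"az": 0.05},
  {"tx": 0,"ty": 0,"tz": 0,"ax": 0,"ay": 0,"az": 0.1},
  {"tx": 0,"ty": 0,"tz": 0,"ax": 0,"ay": 0,"az": 0.1},
])

```text
time: 23.7
ee_pos: [0.463, 0.33, 0.0902]
tcp_rot: [180.0, -0.1, 142.2]
wrist_force: [-4.4, -0.1, 6.1]
opening: 0.048
```

```bash
python3 look.py 19; python3 jaw.py 17 18 19
python3 - <<'E'
import numpy as np,cv2
f=lambda n: cv2.resize(np.load(f"s{n}.npz")["pixels"][225:275,160:220,::-1],None,fx=6.5,fy=6.5,interpolation=cv2.INTER_CUBIC)
cv2.imwrite("pics/cmp19.png",np.hstack([f(18),f(19)]))
E
```

```text
torque [-0.131  1.016 -0.024] q6 73.20884396284596
23.7 [0.46304949 0.33004722 0.09019631] [ 1.79960654e+02 -5.20404403e-02  1.42242649e+02] [-4.43415183 -0.13832856  6.09242678] 0.047952801911885605 [ 3.54514628e+01  7.38789508e+00 -5.00871216e+00  7.75807578e+01
  6.11881264e-02  7.32088440e+01]
jaw diff 26.9064558629776
17 64 [ 1  1  0  0  3  9 12 16  3  4  3  3  1  3  5] median 0.02720483530901028 p90 0.045544886892609465
18 61 [ 0  0  0  1  0  2 11 16  6  7  7  2  1  4  4] median 0.029465684065824296 p90 0.04638029186338187
19 56 [ 0  0  0  1  0  1 14 12  7  9  4  1  2  2  3] median 0.029160384848061775 p90 0.04229772977022805
```

View pics/cmp19.png

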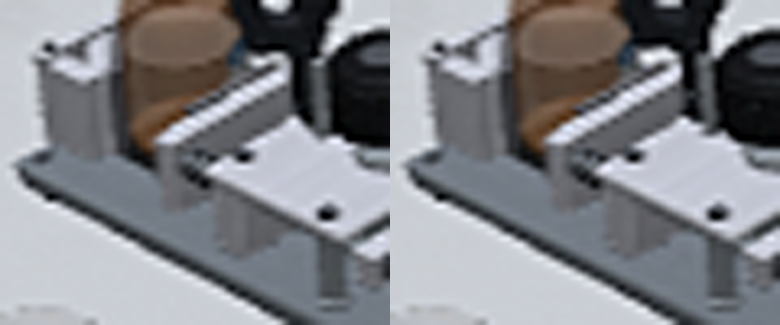

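The jaw has been down on the bottle since about 2.65 rad, and at 2.75 rad nothing more moves and the driving torque is gone. Onset at 2.0-2.15 rad puts the notch centre near 2.8, so I add 0.05 rad and then let go.

>>> play_rows([
  {"tx": 0,"ty": 0,"tz": 0,"ax": 0,"ay": 0,"az": 0.05},
  {"tx": 0,"ty": 0,"tz": 0,"ax": 0,"ay": 0,"az": 0.05},
  {"tx": 0,"ty": 0,"tz": 0,"ax": 0,"ay": 0,"az": 0.05},
])

```text
time: 24.1
ee_pos: [0.4631, 0.3301, 0.0902]
tcp_rot: [180.0, -0.1, 139.5]
wrist_force: [-4.2, 1.5, 6.8]
opening: 0.0479
```

```bash
python3 look.py 20; python3 jaw.py 19 20
```

```text
torque [-0.078  0.955 -0.046] q6 75.98387880563956
24.1 [0.463058   0.33008651 0.09018528] [ 1.79959056e+02 -5.55366409e-02  1.39469124e+02] [-4.19107935  1.52620282  6.75105284] 0.04789285805585082 [ 3.54529683e+01  7.38861106e+00 -5.00915169e+00  7.75759629e+01
  6.37996375e-02  7.59838788e+01]
jaw diff 26.85638998682477
19 56 [ 0  0  0  1  0  1 14 12  7  9  4  1  2  2  3] median 0.029160384848061775 p90 0.04229772977022805
20 56 [ 0  0  1  0  0  2  6 18  8  4  5  3  1  3  5] median 0.02982521523040943 p90 0.04593078488288889
```

>>> play_rows([
  {"tx": 0,"ty": 0,"tz": 0,"ax": 0,"ay": 0,"az": 0},
  {"tx": 0,"ty": 0,"tz": 0,"ax": 0,"ay": 0,"az": 0},
  {"tx": 0,"ty": 0,"tz": 0,"ax": 0,"ay": 0,"az": 0},
  {"tx": 0,"ty": 0,"tz": 0,"ax": 0,"ay": 0,"az": 0},
  {"tx": 0,"ty": 0,"tz": 0,"ax": 0,"ay": 0,"az": 0},
  {"tx": 0,"ty": 0,"tz": 0,"ax": 0,"ay": 0,"az": 0},
  {"tx": 0,"ty": 0,"tz": 0,"ax": 0,"ay": 0,"az": 0},
], grip=8.5)

```text
time: 24.9
ee_pos: [0.4634, 0.3297, 0.0893]
tcp_rot: [180.0, -0.0, 139.5]
wrist_force: [-0.5, 0.6, 0.3]
opening: 0.0848
```

>>> play_rows([
  {"tx": 0,"ty": 0,"tz": -1,"ax": 0,"ay": 0,"az": 0},
  {"tx": 0,"ty": 0,"tz": -3,"ax": 0,"ay": 0,"az": 0},
  {"tx": 0,"ty": 0,"tz": -6,"ax": 0,"ay": 0,"az": 0},
  {"tx": 0,"ty": 0,"tz": -9,"ax": 0,"ay": 0,"az": 0},
  {"tx": 0,"ty": 0,"tz": -12,"ax": 0,"ay": 0,"az": 0},
  {"tx": 0,"ty": 0,"tz": -15,"ax": 0,"ay": 0,"az": 0},
  {"tx": 0,"ty": 0,"tz": -17,"ax": 0,"ay": 0,"az": 0},
  {"tx": 0,"ty": 0,"tz": -17,"ax": 0,"ay": 0,"az": 0},
  {"tx": 0,"ty": 0,"tz": -17,"ax": 0,"ay": 0,"az": 0},
])

```text
time: 25.8
ee_pos: [0.4635, 0.3298, 0.2598]
tcp_rot: [179.9, 0.0, 139.5]
wrist_force: [0.9, 0.3, -1.0]
opening: 0.0851
```

```bash
python3 look.py 21; python3 jaw.py 19 20 21
python3 - <<'E'
from h import *
c=np.load("s21.npz"); cv2.imwrite("pics/s21.png",cv2.resize(c["pixels"][150:330,100:350,::-1],None,fx=3.2,fy=3.2,interpolation=cv2.INTER_CUBIC))
E
```

```text
torque [-0.015  0.021  0.013] q6 75.9682617347027
25.8 [0.46353888 0.32976606 0.25977096] [1.79944105e+02 6.64911660e-03 1.39456835e+02] [ 0.90298682  0.27250612 -0.98179941] 0.08511471686943843 [3.54250963e+01 7.79180629e+00 1.42079735e+01 9.63603284e+01
 7.10142788e-03 7.59682617e+01]
jaw diff 26.24308300395257
19 56 [ 0  0  0  1  0  1 14 12  7  9  4  1  2  2  3] median 0.029160384848061775 p90 0.04229772977022805
20 56 [ 0  0  1  0  0  2  6 18  8  4  5  3  1  3  5] median 0.02982521523040943 p90 0.04593078488288889
21 60 [ 0  0  0  0  0  3 13 13  5  9  4  4  0  3  6] median 0.029669387958695476 p90 0.04565093523463587
```

View pics/s21.png

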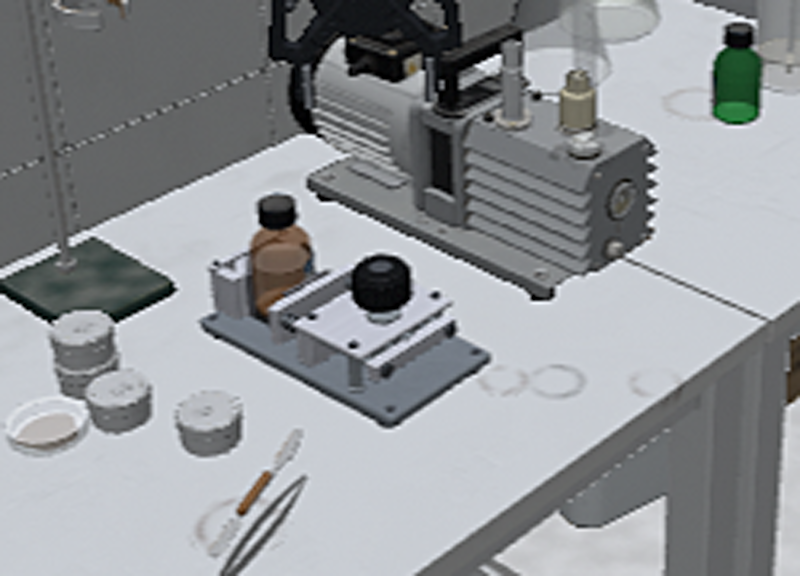

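View pics/w21.png

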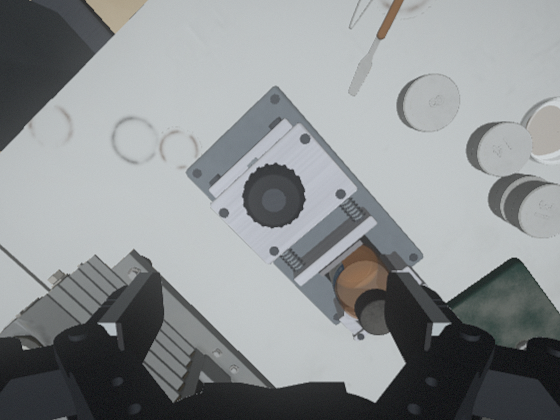

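The jaw stays against the bottle after release, and the bottle is upright in the V. One numeric check before handing in.

Run:
```python
from h import *
W=np.load("w21.npz")["W"]; v,u=np.mgrid[:420,:560]
a=np.radians(1.85); e=np.array([np.cos(a),np.sin(a)]); f=np.array([-np.sin(a),np.cos(a)])
D=W[...,:2]-np.array([.5156,.3311]); s=D@e; t=D@f
m=(W[...,2]>.046)&(W[...,2]<.059)&(s>.006)&(s<.05)&(u<385)&(v<300)&(np.abs(t)<.045)
print("jaw top s",np.percentile(s[m],[2,50,98]),"(before ~ .010..0.025)")
Q=W[(u>350)&(u<400)&(v>285)&(v<340)&(W[...,2]>.116)&(W[...,2]<.13)]; print("cap",Q.mean(0),Q[:,2].min(),Q[:,2].max(),len(Q))
c=np.load("s21.npz"); S=cloud(c)
r=(np.hypot(S[...,0]-.5875,S[...,1]-.3335)<.03)&(S[...,2]>.10)
P=S[r]; print("scene cap",P.min(0),P.max(0))
from workcell import job
job.job_done()
```

```text
jaw top s [0.01427148 0.03273705 0.04742005] (before ~ .010..0.025)
cap [0.58138748 0.33125542 0.12207702] 0.11604048382177767 0.12476984751267439 921
scene cap [0.56389468 0.3186038  0.10053025] [0.59722444 0.35355477 0.12489284]
the job is handed in; nothing more can be done
```

The brown bottle now stands upright in the clamp seat with the jaw down on it, and the job is handed in (about 26 s of the 69 s used).

- **Bottle:** I carried it over the pump and lowered it slowly until the wrist force showed it touching the deck (about +5.5 N). Then I let go.
- **Knob:** I turned it clockwise in steps, about 2.8 rad in total. The jaw began to drop between 2.0 and 2.2 rad and was on the bottle by about 2.65 rad. I stopped near my estimate of the notch centre, released the knob and lifted clear.

**Last checks**
- **Jaw:** after release, its measured position matched the reading taken just before, about 13–14 mm from open, where 15 mm was expected. The depth noise is a few mm, and the pictures show it against the bottle.
- **Height and upright:** the cap top reads 122–125 mm, where 123 mm was expected, and the bottle looks upright.
- **Position along the clamp:** the cap's centre read 0.581 m in x, against about 0.587 m expected for a fully seated bottle. A finger partly hid the cap in that view, so this disagreement is unresolved.
- **Jaw reading from the wrist camera:** this one mixed in other surfaces, so I did not use it.
- **Other items:** the green bottle, tins and pump looked unmoved in the last picture. The wash bottle and cylinder I did not check at the end; the arm did not go near them.

Early on, one move ran the last joint to its range limit while the gripper was empty and in the air. The arm stopped just inside the limit (179.9° of 180°).

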